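# Roll-test two rack rollers and reject the one that lifts

### The job

Check the two roller units at the goods-in bench: press each one gently onto the flat metal plate on rubber feet, just hard enough that its roller turns, and roll it along through a full turn while feeling whether it rises and falls. Then stand the one that runs true upright in the plastic tote and the one that lifts upright in the cardboard carton, setting them down rather than dropping them. Leave the tape roll, the small box and the hand scanner alone.

Things in the scene. Friction and masses are not known exactly. Their poses are not given: they have to be found in the camera images.
- roller_a: First roller unit, 0.5 kg: aluminium housing 66 x 66 mm on four corner legs, with one steel roller 36 mm across, 50 mm wide. Axle along the unit's x, so it rolls along its y. Origin: under the roller's middle, nominally at its lowest point; z up. Axle at z 18 mm, housing z 5 to 40, grip bar on top z 40 to 82. Left alone it leans up to 0.2 rad about x onto two legs
- roller_b: Second roller unit, alike in build and looks. One of the two runs true; the other's roller is bored 2 mm off centre, so pressed on the plate it lifts and sinks by about 4 mm in all during one turn. Which is which is found only by rolling
- roller_a_bar (a point): point to grip on roller_a: the dark upright bar on top, 42 mm long in the unit's x, 14 mm thick in its y; this point is 66 mm above the unit's origin, 16 mm below the bar's top. Gripping across the 14 mm squares up a leaning unit
- roller_b_bar (a point): the same point on the bar of roller_b
- roller_a_turn (a joint): turn of roller_a's roller in its housing, rad, within 0.25 of 0 at the start; a full turn is 6.28, 113 mm of travel; either way will do; rolling towards the unit's +y makes it fall. The bearing is stiff with grease: it takes some 4.5 N at the rim to turn, so lightly laden it skids; pressed down with 12 to 20 N it rolls
- roller_b_turn (a joint): the same for roller_b
- plate: flat metal plate, 110 mm (x) x 280 mm (y) x 20 mm thick, on four short rubber feet fixed to the bench; origin at the middle of its underside, 10 mm above the bench, long along its y. It stays level and sinks by 1 mm for every 10 N pressed on it. A unit pressed or dropped on it with more than 30 N is spoilt
- plate_top (a point): centre of the plate's upper face, 30 mm above the bench when unladen; axes as the plate's
- tote_in (a point): centre of the inner floor (5 mm above the bench) of the blue plastic tote for units that run true: outside 160 x 160 mm, walls 5 mm thick and 45 mm high from the bench, open on top, fixed; axes along its sides, z up
- carton_in (a point): centre of the inner floor (4 mm above the bench) of the open cardboard carton for rejects: outside 140 mm (x) x 180 mm (y), walls 4 mm thick and 40 mm high from the bench, fixed; axes along its sides, z up
- tote: the blue plastic tote, origin under its centre; a unit is set down on its floor, not dropped from more than about 10 mm
- carton: the cardboard carton, origin under its centre; a unit is set down on its floor, not dropped from more than about 10 mm
- tape_roll: bystander: a yellow roll of tape, 90 mm across and 48 mm high, lying flat; leave it
- small_box: bystander: a shut cardboard box 90 x 120 x 60 mm; leave it
- scanner: bystander: a dark hand scanner, about 50 x 185 x 35 mm, lying flat; leave it
Mind the look-alikes: they are no part of the job. Of the things shaped like the tote, the blue one is meant.

How it is judged:
By the outcome, as a careful person would: the job done as asked, in the order asked, and still so for the second after the job is handed in, with the robot touching nothing.
It also fails if it takes over 72 s, if anything falls off the work surface, if the arm or the gripper's body presses on something with over 40 N, if the wrist force passes 120 N, or if a joint passes its speed limit or range.

### The arm

A 6-joint arm with a two-finger parallel gripper is mounted at the origin on the work surface. World frame = base frame: x ahead of the robot, y to its left, z up, the work surface at z = 0. Lengths are in m, angles in degrees, forces in N, time in s.
With the tool pointing down it reaches from about 0.375 to 0.9 m from the base axis. Payload 3.1 kg.
Tool frame: the origin (TCP) lies at the very end of the fingers, on their centre line; the grasp point (between the pads) lies bot.grip_point_offset behind it (bot.grip_point_offset is the distance from the TCP to the grasp point, in m); z points along the fingers, y is the line along which they close (so a half turn about z gives the same grasp; the last joint's range is limited). The gripper opens to 87 mm and grips with 3 to 60 N. Pads are 19 mm wide; open, the fingers measure 117 mm over their backs; the gripper's body (75 mm by 190 mm) begins 51 mm behind the grasp point.
Start: joints at [-75.888, 30.224, 82.088, -0, 67.689, -10.227], TCP at [0.258, -0.569, 0.203] pointing down, gripper open.
Joint ranges: [-176.69, 176.69], [-43.24, 126.21], [12.49, 139.97], [-82, 262], [0, 151.66], [-163.58, 163.58]. Speed limits (degrees/s): [159.86, 159.86, 180, 180, 180, 180].

### API

Orientations are given as a 3x3 rotation matrix whose columns are the frame's x, y, z axes.
In Python, from rig import bot, viewer, ticket gives the robot as it stands.
- The arm moves only by the tool servo_tool, never from a script. Its argument "targets" is a list of rows, each an object with "offset": the shift along the tool's x, y, z in m, a list of three; "dr": the turn, a rotation vector about the tool's x, y, z in degrees, a list of three. In form: [{"offset": [x, y, z], "dr": [ax, ay, az]}, ...]. A call has 1 to 20 rows; each row is the pose to reach, as a shift and turn from the pose commanded when the call began, along the tool's axes at that moment; what a row does not reach only later rows make up. A row lasts 1/12 s, in which the tool goes at most 41.7 mm and 7.16 degrees, less where a joint would pass 70% of its speed; a pose out of reach is approached as far as the arm can. A call with a gripper value outside its range is refused whole. "gripper" is the gripper command: -1 is fully open, 1 is shut, values between are in proportion, set as the call begins (left out, the last holds). The fingers move at their own pace and stop on an object; the grip force is fixed at half the most. Time passes only in rows, so rows that repeat a pose let the fingers close. It gives the time, the measured TCP pose, the force, the opening and the grip force at its end, in the units of the state.
- bot.read_state(): the state, without advancing time (a new reading comes with each control period).
- viewer.capture(name): name is "scene" or "top"; returns a dict with "color" (400x640x3 uint8, red, green, blue), "camera_matrix" (3x3 intrinsics, pixels), "R" (3x3) and "t" (3): a world point X has camera coordinates R X + t. Camera axes: x right, y down, z forward; pixel columns grow to the right and rows downward; lengths in m; the calibration is good to about 2 mm. A picture is of the moment at which its call begins. There is no depth.
- ticket.hand_in(): hands the job in; it is judged then, once.
The state is a dict: "time_s": time; "joint_positions": joint angles; "qvel": joint speeds; "tau": joint torques, N m; "position": TCP position; "tcp_rot": TCP orientation; "force": force on the tool from outside, world axes, zero at the start; "moment": the same for the moment, N m; "opening": opening from 0.0 (shut) to 1.0 (fully open); "grasp_force": force on a finger pad.
Only numpy, scipy, OpenCV 4.12 (cv2) and the standard library are available. Lean on these libraries where they do the work, as an engineer would, in place of code of your own. Each camera call takes 0.05 s, during which the arm holds its last target. There are 200 camera calls.

## Working session

There is one attempt and no reset: what is moved stays moved. The work goes in short steps, Python scripts to look and compute and a tool call to move; the robot and the scene stay as the last step left them, time stands still between calls to the robot, and variables do not carry over. Pictures are saved under pics/ and viewed, at most 10 in all, crops included, and the job is handed in when it is done.

Besides the shell and the picture viewer there is one more tool, called as a command line: name --argument value ..., lists and objects as JSON in quotes. servo_tool: Moves the arm, as the interface text tells. Its arguments: {"type":"object","properties":{"targets":{"type":"array"},"gripper":{"type":"number"}},"required":["targets"]}

```bash
ls; mkdir -p pics
python3 - <<'E'
from rig import bot,viewer
import cv2
s=bot.read_state();print({k:s[k] for k in('time_s','position','tcp_rot','force','opening')},bot.grip_point_offset)
for n in('scene','top'):
    c=viewer.capture(n);cv2.imwrite(f'pics/{n}0.png',c['color'][:,:,::-1]);print(c['camera_matrix'],c['R'],c['t'])
E
```

```text
pics
{'time_s': 0.0, 'position': array([ 0.25739325, -0.56870289,  0.20159661]), 'tcp_rot': array([[ 9.11137109e-01,  4.12102999e-01, -5.35281563e-04],
       [ 4.12103193e-01, -9.11134878e-01,  2.04771390e-03],
       [ 3.56155339e-04, -2.08633936e-03, -9.99997760e-01]]), 'force': array([-0.13820073, -0.80210838, -0.79969801]), 'opening': 0.9976481235523796} 0.0187
[[413.95777395   0.         318.60604058]
 [  0.         413.95777395 193.45616862]
 [  0.           0.           1.        ]] [[-0.88138108  0.47240459 -0.00114015]
 [ 0.26532145  0.49301934 -0.82857496]
 [-0.3908605  -0.7305928  -0.55987698]] [ 0.43819973 -0.12644875  1.55642325]
[[500.88569037   0.         325.04239003]
 [  0.         500.88569037 206.64604322]
 [  0.           0.           1.        ]] [[ 0.02370004 -0.99956759  0.01740501]
 [-0.99878674 -0.02442609 -0.04276003]
 [ 0.04316667 -0.01637048 -0.99893375]] [0.06700933 0.52503671 1.61430062]
```

View pics/top0.png

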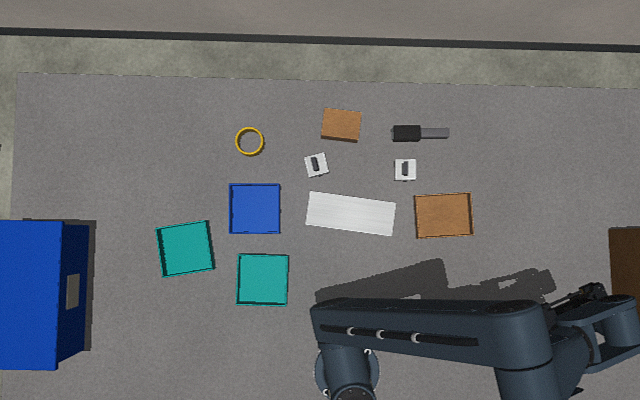

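View pics/scene0.png

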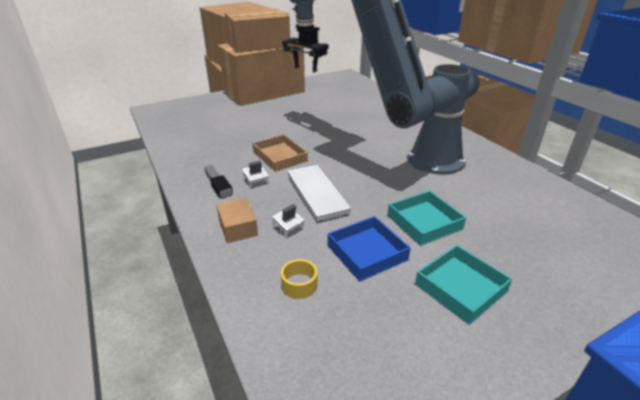

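The top view shows the blue tote at (255,208), with teal look-alikes at (185,248) and (263,279); the blue one is meant. The plate is at (350,214), the carton at (443,215), and the units at (316,165) and (405,170). The bystanders are the tape (249,141), the box (341,125) and the scanner (420,133). The scene view agrees.

```bash
cat > h.py <<'E'
import numpy as np,cv2
from rig import bot,viewer
def ray(c,px,z):
    px=np.atleast_2d(np.float64(px)); K,R,t=c['camera_matrix'],c['R'],c['t']
    d=np.c_[px,np.ones(len(px))]@np.linalg.inv(K).T@R; o=-R.T@t
    return o+d*((z-o[2])/d[:,2])[:,None]
def blob(c,m,x0,y0,x1,y1,z):
    w=np.zeros(m.shape,np.uint8); w[y0:y1,x0:x1]=m[y0:y1,x0:x1]
    cs,_=cv2.findContours(w,cv2.RETR_EXTERNAL,cv2.CHAIN_APPROX_NONE)
    k=max(cs,key=cv2.contourArea); P=ray(c,k[:,0,:],z)[:,:2]
    (a,b),(l,h),an=cv2.minAreaRect((P*1000).astype(np.float32))
    return np.round([a,b,l,h,an],1), np.round(cv2.minAreaRect(k)[0],1)
E
python3 - <<'E'
from h import *
c=viewer.capture('top');im=c['color'].astype(int);r,g,b=im[...,0],im[...,1],im[...,2]
white=((im.min(2)>150)).astype(np.uint8)
dark=(im.max(2)<75).astype(np.uint8)
blue=((b>r+60)&(b>g+40)).astype(np.uint8); br=((r>b+35)).astype(np.uint8)
print('plate',blob(c,white,300,185,402,242,.03))
for n,w in(('L',(298,147,335,182)),('R',(388,153,422,185))):
    print(n,'housing',blob(c,white,*w,.04),'bar',blob(c,dark,*w,.082))
print('tote',blob(c,blue,220,175,290,240,.045)); print('carton',blob(c,br,405,185,480,245,.04))
crop=c['color'][100:250,220:480,::-1];cv2.imwrite('pics/crop.png',cv2.resize(crop,None,fx=3,fy=3,interpolation=cv2.INTER_CUBIC))
s=viewer.capture('scene')['color'][150:245,230:360,::-1];cv2.imwrite('pics/scrop.png',cv2.resize(s,None,fx=5,fy=5,interpolation=cv2.INTER_CUBIC))
E
```

```text
plate (array([503.5,  -1.9, 281.7, 109.5,  83.5]), array([350.4, 213.2]))
L housing (array([657.5, 113. ,  65.4,  66.9,  15.5]), array([315.8, 164.1])) bar (array([652.9, 115.8,  42.4,  14.4,  15.4]), array([314.8, 163.8]))
R housing (array([ 649. , -173.3,   64.4,   64.8,    1.5]), array([405., 169.])) bar (array([ 626.5, -163. ,    3.1,   12.5,    1.5]), array([404. , 174.5]))
tote (array([512.1, 306.5, 158.6, 161.4,   1.4]), array([253.5, 208. ]))
carton (array([ 505. , -300.5,  139.4,  185. ,    4.9]), array([443.9, 214.9]))
```

View pics/crop.png

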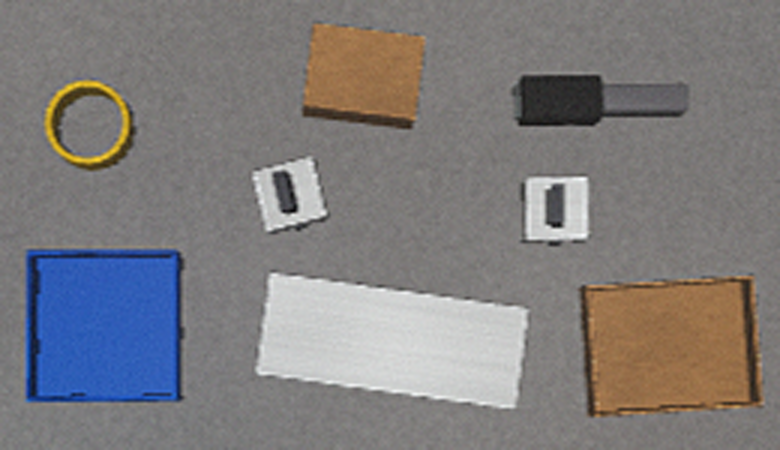

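View pics/scrop.png

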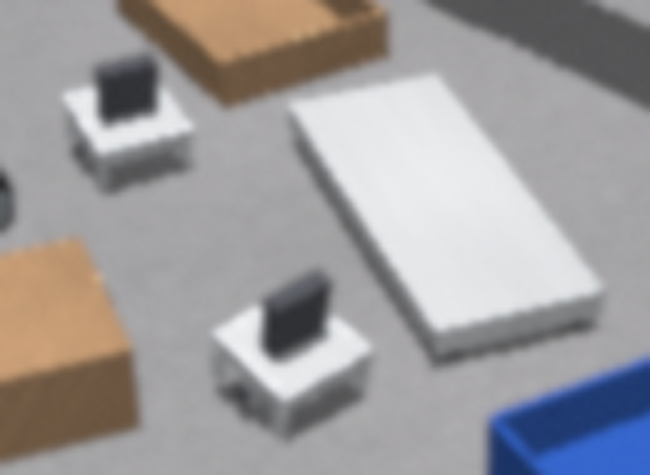

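The crops show both units with their bars lying roughly along world x. The left one is yawed about 15° and leans a little; the right one is at about 0°. The plate's y axis is at about 83.5°. The blue tote is the only blue tray on the bench. The right bar's mask failed, so I'll redo it and work out the first move.

```bash
cat >> h.py <<'E'
def go(x,y,z,yaw):
    s=bot.read_state();p=s['position'];M=s['tcp_rot'];w=np.degrees(np.arctan2(M[1,0],M[0,0]))
    a=np.radians(w);Rz=np.array([[np.cos(a),np.sin(a),0],[np.sin(a),-np.cos(a),0],[0,0,-1]])
    print('t',round(s['time_s'],2),'p',p.round(4),'yaw',round(w,2),'F',np.round(s['force'],1))
    print('offset',(Rz.T@(np.array([x,y,z])-p)).round(4),'drz',round(w-yaw,2))
E
python3 - <<'E'
from h import *
c=viewer.capture('top');im=c['color'].astype(int)
for th in(90,110,130):
  m=(im.max(2)<th).astype(np.uint8)
  for w in((305,152,326,176),(397,159,413,179)): print(th,blob(c,m,*w,.08))
go(.645,-.172,.12,0)
E
```

```text
90 (array([653.6, 115.5,  43.2,  15.1,  15.4]), array([314.9, 163.6]))
90 (array([ 645.8, -163.3,   15.3,   41.2,   86.2]), array([404.1, 168.4]))
110 (array([653.7, 116.3,  44. ,  16.6,  15.4]), array([314.6, 163.6]))
110 (array([ 645.6, -164.6,   40.9,   15.7,    1. ]), array([404.5, 168.5]))
130 (array([654.1, 116.4,  44.7,  18.1,  15.4]), array([314.6, 163.5]))
130 (array([ 647.2, -164.6,   44. ,   15.7,    1. ]), array([404.5, 168. ]))
t 0.25 p [ 0.2575 -0.5691  0.2021] yaw 24.34 F [ 0.5 -0.5  0.3]
offset [ 0.5167 -0.2021  0.0821] drz 24.34
```

servo_tool --targets '[{"offset": [0.517, -0.207, 0.082], "dr": [0, 0, 23.3]}, {"offset": [0.517, -0.207, 0.082], "dr": [0, 0, 23.3]}, {"offset": [0.517, -0.207, 0.082], "dr": [0, 0, 23.3]}, {"offset": [0.517, -0.207, 0.082], "dr": [0, 0, 23.3]}, {"offset": [0.517, -0.207, 0.082], "dr": [0, 0, 23.3]}, {"offset": [0.517, -0.207, 0.082], "dr": [0, 0, 23.3]}, {"offset": [0.517, -0.207, 0.082], "dr": [0, 0, 23.3]}, {"offset": [0.517, -0.207, 0.082], "dr": [0, 0, 23.3]}, {"offset": [0.517, -0.207, 0.082], "dr": [0, 0, 23.3]}, {"offset": [0.517, -0.207, 0.082], "dr": [0, 0, 23.3]}, {"offset": [0.517, -0.207, 0.082], "dr": [0, 0, 23.3]}, {"offset": [0.517, -0.207, 0.082], "dr": [0, 0, 23.3]}, {"offset": [0.517, -0.207, 0.082], "dr": [0, 0, 23.3]}, {"offset": [0.517, -0.207, 0.082], "dr": [0, 0, 23.3]}, {"offset": [0.517, -0.207, 0.082], "dr": [0, 0, 23.3]}, {"offset": [0.517, -0.207, 0.082], "dr": [0, 0, 23.3]}, {"offset": [0.517, -0.207, 0.082], "dr": [0, 0, 23.3]}, {"offset": [0.517, -0.207, 0.082], "dr": [0, 0, 23.3]}]' --gripper -1

```text
time_s: 1.75
position: [0.6425, -0.1689, 0.1207]
tcp_rot: [[1.0, 0.017, -0.0], [0.017, -1.0, -0.0], [-0.0, 0.0, -1.0]]
force: [-0.5, 0.6, -0.3]
opening: 1.001
grasp_force: 0.0
```

Run:
```python
from h import *
go(.647,-.167,.051,1)
```

```text
t 1.75 p [ 0.6425 -0.1689  0.1207] yaw 0.95 F [-0.5  0.6 -0.3]
offset [ 0.0045 -0.0018  0.0697] drz -0.05
```

servo_tool --targets '[{"offset": [0.0045, -0.002, 0.03], "dr": [0, 0, 0]}, {"offset": [0.0045, -0.002, 0.055], "dr": [0, 0, 0]}, {"offset": [0.0045, -0.002, 0.069], "dr": [0, 0, 0]}, {"offset": [0.0045, -0.002, 0.069], "dr": [0, 0, 0]}, {"offset": [0.0045, -0.002, 0.069], "dr": [0, 0, 0]}]'

```text
time_s: 2.17
position: [0.6467, -0.1668, 0.0512]
tcp_rot: [[1.0, 0.016, -0.002], [0.016, -1.0, 0.001], [-0.002, -0.001, -1.0]]
force: [0.5, 0.2, 0.7]
opening: 1.002
grasp_force: 0.0
```

servo_tool --targets '[{"offset": [0, 0, 0], "dr": [0, 0, 0]}, {"offset": [0, 0, 0], "dr": [0, 0, 0]}, {"offset": [0, 0, 0], "dr": [0, 0, 0]}, {"offset": [0, 0, 0], "dr": [0, 0, 0]}, {"offset": [0, 0, 0], "dr": [0, 0, 0]}, {"offset": [0, 0, 0], "dr": [0, 0, 0]}, {"offset": [0, 0, 0], "dr": [0, 0, 0]}, {"offset": [0, 0, 0], "dr": [0, 0, 0]}, {"offset": [0, 0, 0], "dr": [0, 0, 0]}, {"offset": [0, 0, 0], "dr": [0, 0, 0]}]' --gripper 1

```text
time_s: 3.0
position: [0.6478, -0.1656, 0.0515]
tcp_rot: [[1.0, 0.018, -0.0], [0.018, -1.0, 0.0], [-0.0, -0.0, -1.0]]
force: [-0.4, 0.3, -0.4]
opening: 0.323
grasp_force: 0.0
```

servo_tool --targets '[{"offset": [0, 0, 0], "dr": [0, 0, 0]}, {"offset": [0, 0, 0], "dr": [0, 0, 0]}, {"offset": [0, 0, 0], "dr": [0, 0, 0]}, {"offset": [0, 0, 0], "dr": [0, 0, 0]}, {"offset": [0, 0, 0], "dr": [0, 0, 0]}]'

```text
time_s: 3.42
position: [0.6479, -0.1658, 0.0515]
tcp_rot: [[1.0, 0.018, 0.0], [0.018, -1.0, -0.0], [0.0, 0.0, -1.0]]
force: [0.1, -0.3, -1.1]
opening: 0.166
grasp_force: 29.2
```

servo_tool --targets '[{"offset": [0, 0, -0.03], "dr": [0, 0, 0]}, {"offset": [0, 0, -0.06], "dr": [0, 0, 0]}, {"offset": [0, 0, -0.06], "dr": [0, 0, 0]}, {"offset": [0, 0, -0.06], "dr": [0, 0, 0]}]'

```text
time_s: 3.75
position: [0.6487, -0.1659, 0.1124]
tcp_rot: [[1.0, 0.018, 0.003], [0.018, -1.0, -0.001], [0.003, 0.001, -1.0]]
force: [-0.7, 0.2, -5.7]
opening: 0.157
grasp_force: 29.1
```

Run:
```python
from h import *
a=np.radians(83.5);u=np.array([np.cos(a),np.sin(a)])
q=np.array([.5035,-.0019])-u*.065;print(q,u)
go(*q,.092,-6.5)
c=viewer.capture('scene')['color'][110:230,200:360,::-1];cv2.imwrite('pics/g1.png',cv2.resize(c,None,fx=4,fy=4))
```

```text
[ 0.49614179 -0.06648217] [0.11320321 0.99357186]
t 3.75 p [ 0.6487 -0.1659  0.1124] yaw 1.04 F [-0.7  0.2 -5.7]
offset [-0.1507 -0.1022  0.0204] drz 7.54
```

View pics/g1.png

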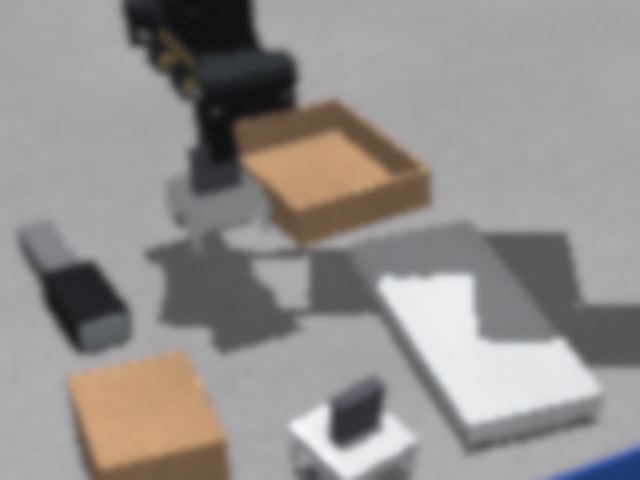

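The unit is held upright clear of the bench, with the bar at about (215,165) in the crop. Now to the plate.

servo_tool --targets '[{"offset": [-0.04, -0.027, 0], "dr": [0, 0, 3]}, {"offset": [-0.075, -0.05, 0], "dr": [0, 0, 7.5]}, {"offset": [-0.11, -0.075, 0], "dr": [0, 0, 7.5]}, {"offset": [-0.14, -0.095, 0.01], "dr": [0, 0, 7.5]}, {"offset": [-0.151, -0.102, 0.02], "dr": [0, 0, 7.5]}, {"offset": [-0.151, -0.102, 0.025], "dr": [0, 0, 7.5]}, {"offset": [-0.151, -0.102, 0.025], "dr": [0, 0, 7.5]}, {"offset": [-0.151, -0.102, 0.025], "dr": [0, 0, 7.5]}]'

```text
time_s: 4.47
position: [0.4951, -0.0665, 0.0854]
tcp_rot: [[0.994, -0.112, -0.001], [-0.112, -0.994, 0.0], [-0.001, -0.0, -1.0]]
force: [0.9, -0.5, -4.9]
opening: 0.161
grasp_force: 29.7
```

servo_tool --targets '[{"offset": [0, 0, 0.002], "dr": [0, 0, 0]}, {"offset": [0, 0, 0.003], "dr": [0, 0, 0]}, {"offset": [0, 0, 0.003], "dr": [0, 0, 0]}, {"offset": [0, 0, 0.003], "dr": [0, 0, 0]}]'

```text
time_s: 4.8
position: [0.4955, -0.0668, 0.0835]
tcp_rot: [[0.994, -0.113, 0.0], [-0.113, -0.994, -0.0], [0.0, 0.0, -1.0]]
force: [0.2, -0.4, -4.9]
opening: 0.162
grasp_force: 29.7
```

servo_tool --targets '[{"offset": [0, 0, 0.001], "dr": [0, 0, 0]}, {"offset": [0, 0, 0.002], "dr": [0, 0, 0]}, {"offset": [0, 0, 0.002], "dr": [0, 0, 0]}, {"offset": [0, 0, 0.002], "dr": [0, 0, 0]}]'

```text
time_s: 5.13
position: [0.4954, -0.0666, 0.0822]
tcp_rot: [[0.994, -0.112, 0.001], [-0.112, -0.994, -0.001], [0.001, 0.0, -1.0]]
force: [-1.0, -0.2, 1.2]
opening: 0.152
grasp_force: 29.8
```

servo_tool --targets '[{"offset": [0, 0, 0.001], "dr": [0, 0, 0]}, {"offset": [0, 0, 0.001], "dr": [0, 0, 0]}, {"offset": [0, 0, 0.001], "dr": [0, 0, 0]}]'

```text
time_s: 5.38
position: [0.4954, -0.0666, 0.0815]
tcp_rot: [[0.994, -0.112, 0.001], [-0.112, -0.994, -0.001], [0.001, 0.0, -1.0]]
force: [-1.9, 1.1, 6.6]
opening: 0.155
grasp_force: 29.9
```

servo_tool --targets '[{"offset": [0, 0, 0.001], "dr": [0, 0, 0]}, {"offset": [0, 0, 0.001], "dr": [0, 0, 0]}, {"offset": [0, 0, 0.001], "dr": [0, 0, 0]}]'

```text
time_s: 5.63
position: [0.4955, -0.0666, 0.081]
tcp_rot: [[0.994, -0.112, 0.002], [-0.112, -0.994, -0.001], [0.002, 0.001, -1.0]]
force: [-2.5, 0.9, 11.3]
opening: 0.16
grasp_force: 30.0
```

servo_tool --targets '[{"offset": [0, -0.003, 0], "dr": [0, 0, 0]}, {"offset": [0, -0.006, 0], "dr": [0, 0, 0]}, {"offset": [0, -0.008, 0], "dr": [0, 0, 0]}, {"offset": [0, -0.008, 0], "dr": [0, 0, 0]}]'

```text
time_s: 5.97
position: [0.4964, -0.0598, 0.081]
tcp_rot: [[0.994, -0.111, 0.002], [-0.111, -0.994, -0.003], [0.002, 0.003, -1.0]]
force: [-3.2, -4.2, 9.9]
opening: 0.156
grasp_force: 31.1
```

servo_tool --targets '[{"offset": [0, -0.003, 0.0003], "dr": [0, 0, 0]}, {"offset": [0, -0.006, 0.0003], "dr": [0, 0, 0]}, {"offset": [0, -0.008, 0.0003], "dr": [0, 0, 0]}, {"offset": [0, -0.008, 0.0003], "dr": [0, 0, 0]}]'

```text
time_s: 6.3
position: [0.4974, -0.052, 0.0809]
tcp_rot: [[0.994, -0.111, 0.002], [-0.111, -0.994, -0.003], [0.002, 0.003, -1.0]]
force: [-3.7, -3.4, 11.1]
opening: 0.16
grasp_force: 31.2
```

servo_tool --targets '[{"offset": [0, -0.003, 0], "dr": [0, 0, 0]}, {"offset": [0, -0.006, 0], "dr": [0, 0, 0]}, {"offset": [0, -0.008, 0], "dr": [0, 0, 0]}, {"offset": [0, -0.008, 0], "dr": [0, 0, 0]}]'

```text
time_s: 6.63
position: [0.4984, -0.044, 0.0809]
tcp_rot: [[0.994, -0.111, 0.002], [-0.111, -0.994, -0.003], [0.002, 0.003, -1.0]]
force: [-3.1, -3.6, 11.8]
opening: 0.158
grasp_force: 31.2
```

servo_tool --targets '[{"offset": [0, -0.003, 0], "dr": [0, 0, 0]}, {"offset": [0, -0.006, 0], "dr": [0, 0, 0]}, {"offset": [0, -0.008, 0], "dr": [0, 0, 0]}, {"offset": [0, -0.008, 0], "dr": [0, 0, 0]}]'

```text
time_s: 6.97
position: [0.4993, -0.0361, 0.0809]
tcp_rot: [[0.994, -0.111, 0.002], [-0.111, -0.994, -0.003], [0.003, 0.003, -1.0]]
force: [-3.7, -3.8, 11.1]
opening: 0.158
grasp_force: 31.2
```

servo_tool --targets '[{"offset": [0, -0.003, 0], "dr": [0, 0, 0]}, {"offset": [0, -0.006, 0], "dr": [0, 0, 0]}, {"offset": [0, -0.008, 0], "dr": [0, 0, 0]}, {"offset": [0, -0.008, 0], "dr": [0, 0, 0]}]'

```text
time_s: 7.3
position: [0.5003, -0.0281, 0.0809]
tcp_rot: [[0.994, -0.111, 0.002], [-0.111, -0.994, -0.003], [0.003, 0.003, -1.0]]
force: [-3.4, -4.2, 11.7]
opening: 0.158
grasp_force: 31.2
```

servo_tool --targets '[{"offset": [0, -0.004, 0], "dr": [0, 0, 0]}, {"offset": [0, -0.008, 0], "dr": [0, 0, 0]}, {"offset": [0, -0.012, 0], "dr": [0, 0, 0]}, {"offset": [0, -0.016, 0], "dr": [0, 0, 0]}, {"offset": [0, -0.02, 0], "dr": [0, 0, 0]}, {"offset": [0, -0.02, 0], "dr": [0, 0, 0]}]'

```text
time_s: 7.8
position: [0.5028, -0.0079, 0.0809]
tcp_rot: [[0.994, -0.111, 0.003], [-0.111, -0.994, -0.003], [0.003, 0.003, -1.0]]
force: [-3.2, -4.5, 11.7]
opening: 0.155
grasp_force: 31.1
```

servo_tool --targets '[{"offset": [0, -0.004, 0], "dr": [0, 0, 0]}, {"offset": [0, -0.008, 0], "dr": [0, 0, 0]}, {"offset": [0, -0.012, 0], "dr": [0, 0, 0]}, {"offset": [0, -0.016, 0], "dr": [0, 0, 0]}, {"offset": [0, -0.02, 0], "dr": [0, 0, 0]}, {"offset": [0, -0.02, 0], "dr": [0, 0, 0]}]'

```text
time_s: 8.3
position: [0.5052, 0.012, 0.0809]
tcp_rot: [[0.994, -0.111, 0.003], [-0.111, -0.994, -0.003], [0.003, 0.003, -1.0]]
force: [-2.4, -3.5, 10.4]
opening: 0.16
grasp_force: 31.1
```

servo_tool --targets '[{"offset": [0, -0.004, 0], "dr": [0, 0, 0]}, {"offset": [0, -0.008, 0], "dr": [0, 0, 0]}, {"offset": [0, -0.012, 0], "dr": [0, 0, 0]}, {"offset": [0, -0.016, 0], "dr": [0, 0, 0]}, {"offset": [0, -0.02, 0], "dr": [0, 0, 0]}, {"offset": [0, -0.02, 0], "dr": [0, 0, 0]}]'

```text
time_s: 8.8
position: [0.5077, 0.0319, 0.081]
tcp_rot: [[0.994, -0.111, 0.004], [-0.111, -0.994, -0.003], [0.004, 0.002, -1.0]]
force: [-2.5, -3.3, 11.5]
opening: 0.16
grasp_force: 31.1
```

servo_tool --targets '[{"offset": [0, -0.004, 0], "dr": [0, 0, 0]}, {"offset": [0, -0.008, 0], "dr": [0, 0, 0]}, {"offset": [0, -0.012, 0], "dr": [0, 0, 0]}, {"offset": [0, -0.016, 0], "dr": [0, 0, 0]}, {"offset": [0, -0.02, 0], "dr": [0, 0, 0]}, {"offset": [0, -0.024, 0], "dr": [0, 0, 0]}, {"offset": [0, -0.028, 0], "dr": [0, 0, 0]}, {"offset": [0, -0.032, 0], "dr": [0, 0, 0]}, {"offset": [0, -0.032, 0], "dr": [0, 0, 0]}]'

```text
time_s: 9.55
position: [0.5116, 0.0638, 0.081]
tcp_rot: [[0.994, -0.111, 0.004], [-0.111, -0.994, -0.003], [0.004, 0.002, -1.0]]
force: [-1.4, -4.1, 10.2]
opening: 0.158
grasp_force: 31.1
```

The first unit stayed flat, within about 0.2 mm over 130 mm, so it seems true. I'll set it back on the bench where it stood, check the other one, and only then sort them.

servo_tool --targets '[{"offset": [0, 0, -0.01], "dr": [0, 0, 0]}, {"offset": [0, 0, -0.03], "dr": [0, 0, 0]}, {"offset": [0, 0, -0.04], "dr": [0, 0, 0]}, {"offset": [0, 0, -0.04], "dr": [0, 0, 0]}]'

```text
time_s: 9.88
position: [0.5116, 0.0648, 0.1212]
tcp_rot: [[0.994, -0.113, 0.005], [-0.113, -0.994, -0.0], [0.005, -0.0, -1.0]]
force: [1.3, 0.1, -4.6]
opening: 0.156
grasp_force: 29.7
```

Run:
```python
from h import *
go(.648,-.16,.12,1);go(.648,-.16,.052,1)
```

```text
t 9.88 p [0.5116 0.0648 0.1212] yaw -6.47 F [ 1.3  0.1 -4.6]
offset [0.1608 0.208  0.0012] drz -7.47
t 9.88 p [0.5116 0.0648 0.1212] yaw -6.47 F [ 1.3  0.1 -4.6]
offset [0.1608 0.208  0.0692] drz -7.47
```

servo_tool --targets '[{"offset": [0.0, 0.04, 0], "dr": [0, 0, 0]}, {"offset": [0.025, 0.07, 0], "dr": [0, 0, -3]}, {"offset": [0.05, 0.1, 0], "dr": [0, 0, -7.5]}, {"offset": [0.075, 0.13, 0], "dr": [0, 0, -7.5]}, {"offset": [0.1, 0.16, 0], "dr": [0, 0, -7.5]}, {"offset": [0.13, 0.185, 0], "dr": [0, 0, -7.5]}, {"offset": [0.161, 0.208, 0.02], "dr": [0, 0, -7.5]}, {"offset": [0.161, 0.208, 0.045], "dr": [0, 0, -7.5]}, {"offset": [0.161, 0.208, 0.063], "dr": [0, 0, -7.5]}, {"offset": [0.161, 0.208, 0.067], "dr": [0, 0, -7.5]}, {"offset": [0.161, 0.208, 0.069], "dr": [0, 0, -7.5]}, {"offset": [0.161, 0.208, 0.069], "dr": [0, 0, -7.5]}, {"offset": [0.161, 0.208, 0.069], "dr": [0, 0, -7.5]}]'

```text
time_s: 10.97
position: [0.6471, -0.1613, 0.0513]
tcp_rot: [[1.0, 0.018, 0.002], [0.018, -1.0, -0.002], [0.002, 0.002, -1.0]]
force: [-0.6, -1.9, 4.5]
opening: 0.16
grasp_force: 30.1
```

servo_tool --targets '[{"offset": [0, 0, 0], "dr": [0, 0, 0]}, {"offset": [0, 0, 0], "dr": [0, 0, 0]}, {"offset": [0, 0, 0], "dr": [0, 0, 0]}, {"offset": [0, 0, 0], "dr": [0, 0, 0]}, {"offset": [0, 0, 0], "dr": [0, 0, 0]}, {"offset": [0, 0, 0], "dr": [0, 0, 0]}, {"offset": [0, 0, -0.03], "dr": [0, 0, 0]}, {"offset": [0, 0, -0.07], "dr": [0, 0, 0]}, {"offset": [0, 0, -0.07], "dr": [0, 0, 0]}]' --gripper -1

```text
time_s: 11.72
position: [0.6515, -0.162, 0.1275]
tcp_rot: [[1.0, 0.018, 0.013], [0.018, -1.0, -0.005], [0.013, 0.006, -1.0]]
force: [2.2, -1.9, 1.1]
opening: 0.753
grasp_force: 0.0
```

Run:
```python
from h import *
c=viewer.capture('top');im=c['color'].astype(int)
m=(im.max(2)<95).astype(np.uint8)
print(blob(c,m,305,152,326,176,.08))
go(.654,.116,.12,15.4)
```

```text
(array([653.7, 116.3,  44. ,  16.6,  15.4]), array([314.6, 163.6]))
t 11.77 p [ 0.6501 -0.1615  0.1251] yaw 1.05 F [-0.1 -0.5 -0.4]
offset [ 0.009  -0.2774  0.0051] drz -14.35
```

servo_tool --targets '[{"offset": [0, -0.04, 0], "dr": [0, 0, -7]}, {"offset": [0, -0.08, 0], "dr": [0, 0, -14.4]}, {"offset": [0.003, -0.12, 0], "dr": [0, 0, -14.4]}, {"offset": [0.006, -0.16, 0], "dr": [0, 0, -14.4]}, {"offset": [0.009, -0.2, 0], "dr": [0, 0, -14.4]}, {"offset": [0.009, -0.24, 0], "dr": [0, 0, -14.4]}, {"offset": [0.009, -0.277, 0], "dr": [0, 0, -14.4]}, {"offset": [0.009, -0.277, 0], "dr": [0, 0, -14.4]}, {"offset": [0.009, -0.277, 0], "dr": [0, 0, -14.4]}, {"offset": [0.009, -0.277, 0], "dr": [0, 0, -14.4]}]'

```text
time_s: 12.6
position: [0.6498, 0.1169, 0.1194]
tcp_rot: [[0.964, 0.267, -0.001], [0.267, -0.964, -0.001], [-0.002, 0.0, -1.0]]
force: [0.2, -0.2, 0.6]
opening: 1.0
grasp_force: 0.0
```

Run:
```python
from h import *
go(.655,.1155,.051,15.4)
```

```text
t 12.6 p [0.6498 0.1169 0.1194] yaw 15.49 F [ 0.2 -0.2  0.6]
offset [0.0047 0.0027 0.0684] drz 0.09
```

servo_tool --targets '[{"offset": [0.0045, 0.0025, 0.03], "dr": [0, 0, 0]}, {"offset": [0.0045, 0.0025, 0.055], "dr": [0, 0, 0]}, {"offset": [0.0045, 0.0025, 0.068], "dr": [0, 0, 0]}, {"offset": [0.0045, 0.0025, 0.068], "dr": [0, 0, 0]}, {"offset": [0.0045, 0.0025, 0.068], "dr": [0, 0, 0]}]'

```text
time_s: 13.02
position: [0.6549, 0.1145, 0.0514]
tcp_rot: [[0.964, 0.264, -0.002], [0.264, -0.964, -0.0], [-0.002, -0.0, -1.0]]
force: [1.2, 0.0, -0.2]
opening: 1.002
grasp_force: 0.0
```

servo_tool --targets '[{"offset": [0, 0, 0], "dr": [0, 0, 0]}, {"offset": [0, 0, 0], "dr": [0, 0, 0]}, {"offset": [0, 0, 0], "dr": [0, 0, 0]}, {"offset": [0, 0, 0], "dr": [0, 0, 0]}, {"offset": [0, 0, 0], "dr": [0, 0, 0]}, {"offset": [0, 0, 0], "dr": [0, 0, 0]}, {"offset": [0, 0, 0], "dr": [0, 0, 0]}, {"offset": [0, 0, 0], "dr": [0, 0, 0]}, {"offset": [0, 0, 0], "dr": [0, 0, 0]}, {"offset": [0, 0, 0], "dr": [0, 0, 0]}, {"offset": [0, 0, 0], "dr": [0, 0, 0]}, {"offset": [0, 0, 0], "dr": [0, 0, 0]}, {"offset": [0, 0, 0], "dr": [0, 0, 0]}, {"offset": [0, 0, 0], "dr": [0, 0, 0]}, {"offset": [0, 0, 0], "dr": [0, 0, 0]}]' --gripper 1

```text
time_s: 14.27
position: [0.6555, 0.1156, 0.0523]
tcp_rot: [[0.964, 0.266, 0.0], [0.266, -0.964, -0.0], [0.0, 0.0, -1.0]]
force: [0.6, -0.1, 0.2]
opening: 0.16
grasp_force: 29.4
```

servo_tool --targets '[{"offset": [0, 0, -0.03], "dr": [0, 0, 0]}, {"offset": [0, 0, -0.06], "dr": [0, 0, 0]}, {"offset": [0, 0, -0.06], "dr": [0, 0, 0]}, {"offset": [0, 0, -0.06], "dr": [0, 0, 0]}]'

```text
time_s: 14.6
position: [0.6564, 0.116, 0.113]
tcp_rot: [[0.964, 0.266, 0.003], [0.266, -0.964, 0.0], [0.003, 0.001, -1.0]]
force: [0.1, -0.2, -5.2]
opening: 0.161
grasp_force: 29.0
```

Run:
```python
from h import *
a=np.radians(83.5);u=np.array([np.cos(a),np.sin(a)])
q=np.array([.5035,-.0019])+u*.065;print(q)
go(*q,.086,-6.5)
```

```text
[0.51085821 0.06268217]
t 14.6 p [0.6564 0.116  0.113 ] yaw 15.44 F [ 0.1 -0.2 -5.2]
offset [-0.1545  0.0126  0.027 ] drz 21.94
```

servo_tool --targets '[{"offset": [-0.04, 0.003, 0], "dr": [0, 0, 7]}, {"offset": [-0.08, 0.006, 0], "dr": [0, 0, 14]}, {"offset": [-0.12, 0.01, 0], "dr": [0, 0, 21]}, {"offset": [-0.1545, 0.0126, 0.01], "dr": [0, 0, 21.9]}, {"offset": [-0.1545, 0.0126, 0.02], "dr": [0, 0, 21.9]}, {"offset": [-0.1545, 0.0126, 0.025], "dr": [0, 0, 21.9]}, {"offset": [-0.1545, 0.0126, 0.025], "dr": [0, 0, 21.9]}, {"offset": [-0.1545, 0.0126, 0.025], "dr": [0, 0, 21.9]}]'

```text
time_s: 15.27
position: [0.5107, 0.0626, 0.0863]
tcp_rot: [[0.994, -0.112, -0.0], [-0.112, -0.994, 0.0], [-0.0, -0.0, -1.0]]
force: [0.8, 0.0, -5.3]
opening: 0.155
grasp_force: 29.9
```

servo_tool --targets '[{"offset": [0, 0, 0.001], "dr": [0, 0, 0]}, {"offset": [0, 0, 0.003], "dr": [0, 0, 0]}, {"offset": [0, 0, 0.003], "dr": [0, 0, 0]}, {"offset": [0, 0, 0.003], "dr": [0, 0, 0]}]'

```text
time_s: 15.6
position: [0.5102, 0.0628, 0.0843]
tcp_rot: [[0.994, -0.112, 0.0], [-0.112, -0.994, 0.0], [0.0, -0.0, -1.0]]
force: [-0.0, 0.3, -5.6]
opening: 0.152
grasp_force: 29.9
```

servo_tool --targets '[{"offset": [0, 0, 0.001], "dr": [0, 0, 0]}, {"offset": [0, 0, 0.0015], "dr": [0, 0, 0]}, {"offset": [0, 0, 0.0015], "dr": [0, 0, 0]}]'

```text
time_s: 15.85
position: [0.5105, 0.0626, 0.0832]
tcp_rot: [[0.994, -0.113, 0.001], [-0.113, -0.994, -0.0], [0.001, -0.0, -1.0]]
force: [0.1, 0.4, -2.1]
opening: 0.158
grasp_force: 29.9
```

servo_tool --targets '[{"offset": [0, 0, 0.001], "dr": [0, 0, 0]}, {"offset": [0, 0, 0.002], "dr": [0, 0, 0]}, {"offset": [0, 0, 0.0023], "dr": [0, 0, 0]}, {"offset": [0, 0, 0.0023], "dr": [0, 0, 0]}]'

```text
time_s: 16.18
position: [0.5111, 0.0625, 0.0819]
tcp_rot: [[0.994, -0.113, 0.003], [-0.113, -0.994, -0.0], [0.003, -0.0, -1.0]]
force: [-1.4, 0.6, 7.5]
opening: 0.155
grasp_force: 30.0
```

servo_tool --targets '[{"offset": [0, 0.003, 0], "dr": [0, 0, 0]}, {"offset": [0, 0.006, 0], "dr": [0, 0, 0]}, {"offset": [0, 0.006, 0], "dr": [0, 0, 0]}, {"offset": [0, 0.006, 0], "dr": [0, 0, 0]}]'

```text
time_s: 16.52
position: [0.5104, 0.0571, 0.0816]
tcp_rot: [[0.994, -0.114, 0.003], [-0.114, -0.994, 0.001], [0.003, -0.001, -1.0]]
force: [0.8, 2.5, 6.3]
opening: 0.155
grasp_force: 30.0
```

servo_tool --targets '[{"offset": [0, 0, 0.0007], "dr": [0, 0, 0]}, {"offset": [0, 0.003, 0.001], "dr": [0, 0, 0]}, {"offset": [0, 0.006, 0.001], "dr": [0, 0, 0]}, {"offset": [0, 0.008, 0.001], "dr": [0, 0, 0]}, {"offset": [0, 0.008, 0.001], "dr": [0, 0, 0]}]'

```text
time_s: 16.93
position: [0.5095, 0.0492, 0.0806]
tcp_rot: [[0.993, -0.114, 0.003], [-0.114, -0.993, 0.001], [0.003, -0.002, -1.0]]
force: [0.2, 3.8, 5.8]
opening: 0.162
grasp_force: 30.0
```

servo_tool --targets '[{"offset": [0, 0.003, 0], "dr": [0, 0, 0]}, {"offset": [0, 0.006, 0], "dr": [0, 0, 0]}, {"offset": [0, 0.006, 0], "dr": [0, 0, 0]}]'

```text
time_s: 17.18
position: [0.5087, 0.0431, 0.0803]
tcp_rot: [[0.994, -0.114, 0.003], [-0.114, -0.994, 0.001], [0.003, -0.001, -1.0]]
force: [1.1, 3.9, 6.6]
opening: 0.159
grasp_force: 30.0
```

servo_tool --targets '[{"offset": [0, 0.0, 0.001], "dr": [0, 0, 0]}, {"offset": [0, 0.003, 0.0015], "dr": [0, 0, 0]}, {"offset": [0, 0.006, 0.002], "dr": [0, 0, 0]}, {"offset": [0, 0.008, 0.002], "dr": [0, 0, 0]}, {"offset": [0, 0.008, 0.002], "dr": [0, 0, 0]}]'

```text
time_s: 17.6
position: [0.5079, 0.0352, 0.079]
tcp_rot: [[0.994, -0.114, 0.003], [-0.114, -0.994, 0.001], [0.003, -0.001, -1.0]]
force: [0.8, 4.4, 13.1]
opening: 0.158
grasp_force: 30.3
```

servo_tool --targets '[{"offset": [0, 0.003, 0.0003], "dr": [0, 0, 0]}, {"offset": [0, 0.006, 0.0006], "dr": [0, 0, 0]}, {"offset": [0, 0.006, 0.0006], "dr": [0, 0, 0]}]'

```text
time_s: 17.85
position: [0.5072, 0.0293, 0.0785]
tcp_rot: [[0.993, -0.114, 0.003], [-0.114, -0.994, 0.001], [0.003, -0.001, -1.0]]
force: [-0.5, 4.8, 13.9]
opening: 0.159
grasp_force: 30.7
```

servo_tool --targets '[{"offset": [0, 0.003, 0.0001], "dr": [0, 0, 0]}, {"offset": [0, 0.006, 0.0002], "dr": [0, 0, 0]}, {"offset": [0, 0.008, 0.0003], "dr": [0, 0, 0]}, {"offset": [0, 0.008, 0.0003], "dr": [0, 0, 0]}]'

```text
time_s: 18.18
position: [0.5064, 0.0216, 0.0783]
tcp_rot: [[0.993, -0.114, 0.003], [-0.114, -0.993, 0.001], [0.003, -0.002, -1.0]]
force: [-0.7, 5.4, 15.4]
opening: 0.157
grasp_force: 31.2
```

servo_tool --targets '[{"offset": [0, 0.003, 0.0001], "dr": [0, 0, 0]}, {"offset": [0, 0.006, 0.0002], "dr": [0, 0, 0]}, {"offset": [0, 0.008, 0.0003], "dr": [0, 0, 0]}, {"offset": [0, 0.008, 0.0003], "dr": [0, 0, 0]}]'

```text
time_s: 18.52
position: [0.5058, 0.0161, 0.0787]
tcp_rot: [[0.993, -0.117, 0.005], [-0.117, -0.993, 0.006], [0.004, -0.006, -1.0]]
force: [0.0, 14.8, 20.9]
opening: 0.161
grasp_force: 32.5
```

servo_tool --targets '[{"offset": [0, -0.001, -0.001], "dr": [0, 0, 0]}, {"offset": [0, -0.002, -0.0015], "dr": [0, 0, 0]}]'

```text
time_s: 18.68
position: [0.5059, 0.0176, 0.0796]
tcp_rot: [[0.993, -0.115, 0.004], [-0.115, -0.993, 0.004], [0.004, -0.004, -1.0]]
force: [1.2, 11.0, 10.2]
opening: 0.16
grasp_force: 31.4
```

Run:
```python
from h import *
go(.5,0,.08,-6.5);s=bot.read_state();print(s['moment'],s['joint_positions'])
c=viewer.capture('scene')['color'][100:250,210:390,::-1];t=viewer.capture('top')['color'][140:260,280:420,::-1]
cv2.imwrite('pics/j.png',np.hstack([cv2.resize(c,(400,400),interpolation=2),cv2.resize(t,(400,400),interpolation=2)]))
```

```text
t 18.68 p [0.5059 0.0176 0.0796] yaw -6.61 F [ 1.2 11.  10.2]
offset [-0.0038  0.0182 -0.0004] drz -0.11
[ 2.4122428  -0.27869746 -0.03374271] [-10.85075952  32.21681172 105.52730805   0.40113663  42.06715872
  85.46179816]
```

View pics/j.png

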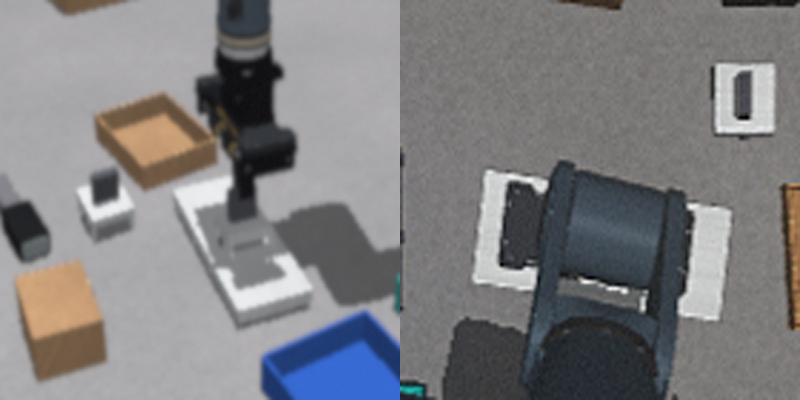

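The picture shows the unit on the plate at left-crop (240,240) with nothing in its way, and the first unit standing at (100,200). The lateral force is abnormal, so I'll lift a little and inspect the unit in the grip.

servo_tool --targets '[{"offset": [0, -0.003, -0.003], "dr": [0, 0, 0]}, {"offset": [0, -0.003, -0.015], "dr": [0, 0, 0]}, {"offset": [0, -0.003, -0.03], "dr": [0, 0, 0]}, {"offset": [0, -0.003, -0.03], "dr": [0, 0, 0]}]'

```text
time_s: 19.12
position: [0.5051, 0.0174, 0.1086]
tcp_rot: [[0.994, -0.111, 0.001], [-0.111, -0.994, -0.002], [0.001, 0.002, -1.0]]
force: [1.3, 0.1, -5.1]
opening: 0.159
grasp_force: 29.4
```

Run:
```python
from h import *
go(.5,0,.08,-6.5);s=bot.read_state();print(s['moment'],s['tcp_rot'].round(4).tolist())
c=viewer.capture('scene')
f=lambda z:(lambda X:(c['camera_matrix']@X)[:2]/X[2])(c['R']@(s['position']+[0,0,z])+c['t'])
print(f(0),f(-.052))
u=f(-.03).astype(int);x,y=u
cv2.imwrite('pics/k.png',cv2.resize(c['color'][y-30:y+30,x-40:x+40,::-1],None,fx=10,fy=10,interpolation=cv2.INTER_CUBIC))
```

```text
t 19.12 p [0.5051 0.0174 0.1086] yaw -6.39 F [ 1.3  0.1 -5.1]
offset [-0.0031  0.0178  0.0286] drz 0.11
[-0.06991915 -0.12523127  0.01914993] [[0.9938, -0.1113, 0.0013], [-0.1113, -0.9938, -0.0017], [0.0015, 0.0015, -1.0]]
[318.96904977 169.68760686] [318.97967947 183.78098543]
```

View pics/k.png

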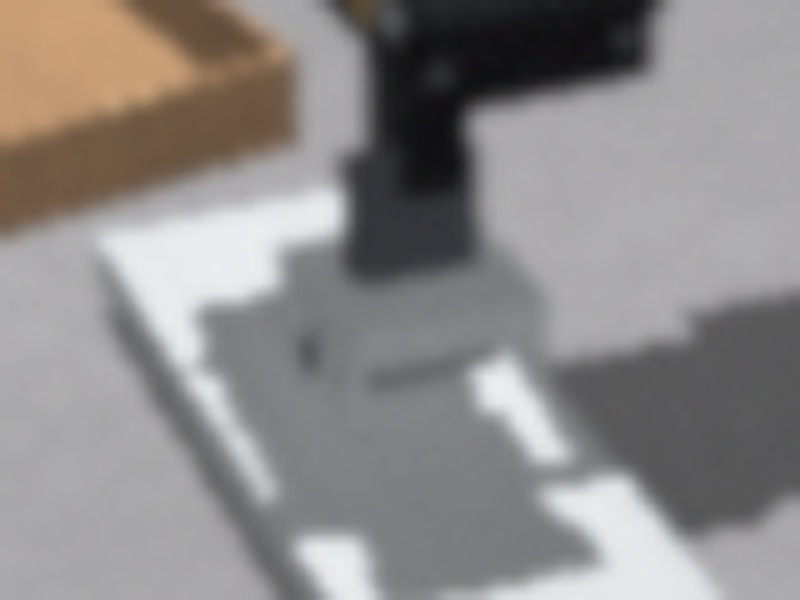

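The unit sits square in the grip. So the leading legs dug in: the roller's low side was down and the rolling drag pitched the unit nose-down. I'll go back to the +y end, pre-tilt the tool by 2.5° to raise the leading legs, and roll again with a lighter load.

servo_tool --targets '[{"offset": [0, -0.02, 0], "dr": [-1.5, 0, 0]}, {"offset": [0, -0.04, 0], "dr": [-2.5, 0, 0]}, {"offset": [0, -0.045, 0.01], "dr": [-2.5, 0, 0]}, {"offset": [0, -0.045, 0.02], "dr": [-2.5, 0, 0]}, {"offset": [0, -0.045, 0.024], "dr": [-2.5, 0, 0]}, {"offset": [0, -0.045, 0.025], "dr": [-2.5, 0, 0]}, {"offset": [0, -0.045, 0.025], "dr": [-2.5, 0, 0]}]'

```text
time_s: 19.75
position: [0.5084, 0.062, 0.0819]
tcp_rot: [[0.994, -0.113, -0.008], [-0.114, -0.993, -0.043], [-0.004, 0.044, -0.999]]
force: [-0.0, -0.7, -5.5]
opening: 0.157
grasp_force: 29.9
```

servo_tool --targets '[{"offset": [0, 0, 0.001], "dr": [0, 0, 0]}, {"offset": [0, 0, 0.002], "dr": [0, 0, 0]}, {"offset": [0, 0, 0.002], "dr": [0, 0, 0]}]'

```text
time_s: 20.0
position: [0.5098, 0.0619, 0.0811]
tcp_rot: [[0.994, -0.113, -0.005], [-0.113, -0.993, -0.044], [0.0, 0.044, -0.999]]
force: [-1.6, 0.1, -0.5]
opening: 0.156
grasp_force: 30.0
```

servo_tool --targets '[{"offset": [0, 0, 0.001], "dr": [0, 0, 0]}, {"offset": [0, 0, 0.002], "dr": [0, 0, 0]}, {"offset": [0, 0, 0.002], "dr": [0, 0, 0]}]'

```text
time_s: 20.25
position: [0.5099, 0.0621, 0.08]
tcp_rot: [[0.994, -0.112, -0.004], [-0.112, -0.993, -0.044], [0.001, 0.044, -0.999]]
force: [-4.3, -0.6, 9.2]
opening: 0.156
grasp_force: 30.0
```

servo_tool --targets '[{"offset": [0, 0.003, 0.0001], "dr": [0, 0, 0]}, {"offset": [0, 0.006, 0.0003], "dr": [0, 0, 0]}, {"offset": [0, 0.006, 0.0003], "dr": [0, 0, 0]}]'

```text
time_s: 20.5
position: [0.5095, 0.0576, 0.0802]
tcp_rot: [[0.993, -0.114, -0.003], [-0.114, -0.993, -0.041], [0.002, 0.041, -0.999]]
force: [-2.5, 5.3, 8.1]
opening: 0.155
grasp_force: 30.5
```

servo_tool --targets '[{"offset": [0, 0.003, 0.0004], "dr": [0, 0, 0]}, {"offset": [0, 0.006, 0.0006], "dr": [0, 0, 0]}, {"offset": [0, 0.006, 0.0006], "dr": [0, 0, 0]}]'

```text
time_s: 20.75
position: [0.509, 0.0519, 0.0801]
tcp_rot: [[0.993, -0.114, -0.003], [-0.114, -0.993, -0.041], [0.002, 0.041, -0.999]]
force: [-2.5, 6.5, 11.3]
opening: 0.156
grasp_force: 30.9
```

servo_tool --targets '[{"offset": [0, 0.003, 0.0001], "dr": [0, 0, 0]}, {"offset": [0, 0.006, 0.0003], "dr": [0, 0, 0]}, {"offset": [0, 0.006, 0.0003], "dr": [0, 0, 0]}]'

```text
time_s: 21.0
position: [0.5085, 0.046, 0.0803]
tcp_rot: [[0.993, -0.114, -0.002], [-0.114, -0.993, -0.04], [0.003, 0.04, -0.999]]
force: [-3.2, 5.6, 12.3]
opening: 0.157
grasp_force: 31.8
```

servo_tool --targets '[{"offset": [0, 0.003, -0.0001], "dr": [0, 0, 0]}, {"offset": [0, 0.006, -0.0003], "dr": [0, 0, 0]}, {"offset": [0, 0.006, -0.0003], "dr": [0, 0, 0]}]'

```text
time_s: 21.25
position: [0.5081, 0.0404, 0.0808]
tcp_rot: [[0.993, -0.115, -0.001], [-0.114, -0.993, -0.04], [0.003, 0.04, -0.999]]
force: [-2.9, 7.5, 9.9]
opening: 0.155
grasp_force: 31.9
```

servo_tool --targets '[{"offset": [0, 0.003, -0.0001], "dr": [0, 0, 0]}, {"offset": [0, 0.006, -0.0003], "dr": [0, 0, 0]}, {"offset": [0, 0.006, -0.0003], "dr": [0, 0, 0]}]'

```text
time_s: 21.5
position: [0.5084, 0.0342, 0.0812]
tcp_rot: [[0.993, -0.114, 0.001], [-0.114, -0.993, -0.04], [0.005, 0.04, -0.999]]
force: [-0.2, 7.1, 7.5]
opening: 0.16
grasp_force: 31.8
```

servo_tool --targets '[{"offset": [0, 0.003, 0.0004], "dr": [0, 0, 0]}, {"offset": [0, 0.006, 0.0005], "dr": [0, 0, 0]}, {"offset": [0, 0.006, 0.0005], "dr": [0, 0, 0]}]'

```text
time_s: 21.75
position: [0.5084, 0.0282, 0.0811]
tcp_rot: [[0.993, -0.115, 0.002], [-0.115, -0.993, -0.04], [0.006, 0.04, -0.999]]
force: [0.1, 7.0, 9.1]
opening: 0.159
grasp_force: 31.9
```

servo_tool --targets '[{"offset": [0, 0.003, 0.0001], "dr": [0, 0, 0]}, {"offset": [0, 0.006, 0.0001], "dr": [0, 0, 0]}, {"offset": [0, 0.006, 0.0001], "dr": [0, 0, 0]}]'

```text
time_s: 22.0
position: [0.5081, 0.0221, 0.0812]
tcp_rot: [[0.993, -0.115, 0.002], [-0.115, -0.993, -0.041], [0.007, 0.04, -0.999]]
force: [0.1, 6.8, 8.6]
opening: 0.16
grasp_force: 31.9
```

Run:
```python
from h import *
s=bot.read_state();print(s['force'].round(2),s['moment'].round(3),s['position'].round(4))
```

```text
[0.15 6.82 8.63] [ 1.631 -0.157  0.014] [0.5081 0.0221 0.0812]
```

servo_tool --targets '[{"offset": [0, 0.0, 0.0005], "dr": [0, 0, 0]}, {"offset": [0, 0.004, 0.0011], "dr": [0, 0, 0]}, {"offset": [0, 0.008, 0.0014], "dr": [0, 0, 0]}, {"offset": [0, 0.008, 0.0014], "dr": [0, 0, 0]}]'

```text
time_s: 22.33
position: [0.5077, 0.0153, 0.0815]
tcp_rot: [[0.993, -0.117, 0.004], [-0.116, -0.992, -0.039], [0.009, 0.038, -0.999]]
force: [-1.9, 13.1, 19.5]
opening: 0.158
grasp_force: 34.3
```

Run:
```python
from h import *
s=bot.read_state();print(s['force'].round(2),s['moment'].round(3),s['position'].round(4))
```

```text
[-1.94 13.15 19.55] [2.755 0.079 0.034] [0.5077 0.0153 0.0815]
```

servo_tool --targets '[{"offset": [0, -0.002, -0.002], "dr": [0, 0, 0]}, {"offset": [0, -0.002, -0.006], "dr": [0, 0, 0]}, {"offset": [0, -0.002, -0.006], "dr": [2.5, 0, 0]}, {"offset": [0, -0.002, -0.006], "dr": [2.5, 0, 0]}]'

```text
time_s: 22.67
position: [0.5051, 0.014, 0.0844]
tcp_rot: [[0.994, -0.113, 0.002], [-0.113, -0.994, -0.0], [0.002, -0.0, -1.0]]
force: [0.4, -1.2, -5.1]
opening: 0.158
grasp_force: 29.0
```

Run:
```python
from h import *
s=bot.read_state();print(s['force'].round(2),s['moment'].round(3),s['position'].round(4),s['tcp_rot'].round(3).tolist())
```

```text
[ 0.36 -1.25 -5.06] [-0.077  0.028 -0.03 ] [0.5051 0.014  0.0844] [[0.994, -0.113, 0.002], [-0.113, -0.994, -0.0], [0.002, -0.0, -1.0]]
```

servo_tool --targets '[{"offset": [0, 0, 0.002], "dr": [0, 0, 0]}, {"offset": [0, 0, 0.004], "dr": [0, 0, 0]}, {"offset": [0, 0, 0.004], "dr": [0, 0, 0]}, {"offset": [0, 0, 0.004], "dr": [0, 0, 0]}]'

```text
time_s: 23.0
position: [0.5047, 0.0144, 0.0815]
tcp_rot: [[0.994, -0.112, 0.001], [-0.112, -0.994, -0.002], [0.001, 0.002, -1.0]]
force: [-3.5, -0.0, 10.3]
opening: 0.159
grasp_force: 29.4
```

Run:
```python
from h import *
s=bot.read_state();print(s['force'].round(2),s['moment'].round(3),s['position'].round(4))
```

```text
[-3.51 -0.04 10.31] [-0.231  0.663 -0.04 ] [0.5047 0.0144 0.0815]
```

Pressed straight down, the moment shows the roller alone is carrying the load, and the free height is 83.0 mm. It was 83.2 at the start and 80.4 at the lowest, so this roller does lift. On the climbing side, the drag pitches the unit nose-down in the grip. I'll continue with a larger back-tilt.

servo_tool --targets '[{"offset": [0, 0, -0.004], "dr": [0, 0, 0]}, {"offset": [0, 0, -0.004], "dr": [-4, 0, 0]}, {"offset": [0, 0, -0.004], "dr": [-4, 0, 0]}, {"offset": [0, 0, -0.002], "dr": [-4, 0, 0]}, {"offset": [0, 0, 0], "dr": [-4, 0, 0]}, {"offset": [0, 0, 0], "dr": [-4, 0, 0]}]'

```text
time_s: 23.5
position: [0.5044, 0.0149, 0.0815]
tcp_rot: [[0.994, -0.112, -0.008], [-0.112, -0.991, -0.069], [0.0, 0.069, -0.998]]
force: [-4.8, 2.2, 14.1]
opening: 0.154
grasp_force: 30.1
```

servo_tool --targets '[{"offset": [0, 0.003, 0.0001], "dr": [0, 0, 0]}, {"offset": [0, 0.006, 0.0003], "dr": [0, 0, 0]}, {"offset": [0, 0.006, 0.0003], "dr": [0, 0, 0]}]'

```text
time_s: 23.75
position: [0.5038, 0.01, 0.0817]
tcp_rot: [[0.993, -0.115, -0.007], [-0.115, -0.991, -0.066], [0.001, 0.066, -0.998]]
force: [-3.0, 6.6, 13.0]
opening: 0.158
grasp_force: 32.6
```

servo_tool --targets '[{"offset": [0, 0.003, 0.0001], "dr": [0, 0, 0]}, {"offset": [0, 0.006, 0.0001], "dr": [0, 0, 0]}, {"offset": [0, 0.006, 0.0001], "dr": [0, 0, 0]}]'

```text
time_s: 24.0
position: [0.5034, 0.0056, 0.0823]
tcp_rot: [[0.993, -0.116, -0.006], [-0.116, -0.991, -0.063], [0.001, 0.063, -0.998]]
force: [-2.9, 12.6, 14.5]
opening: 0.159
grasp_force: 33.4
```

servo_tool --targets '[{"offset": [0, 0.003, 0.0002], "dr": [0, 0, 0]}, {"offset": [0, 0.006, 0.0003], "dr": [0, 0, 0]}, {"offset": [0, 0.006, 0.0003], "dr": [0, 0, 0]}]'

```text
time_s: 24.25
position: [0.503, -0.0003, 0.0832]
tcp_rot: [[0.993, -0.116, -0.005], [-0.116, -0.991, -0.063], [0.002, 0.064, -0.998]]
force: [-3.4, 12.2, 20.9]
opening: 0.159
grasp_force: 35.5
```

Run:
```python
from h import *
s=bot.read_state();print(s['force'].round(2),s['moment'].round(3),s['position'].round(4))
```

```text
[-3.35 12.22 20.93] [2.586 0.533 0.011] [ 5.03e-01 -3.00e-04  8.32e-02]
```

```bash
cat >> h.py <<'E'
def crop():
    s=bot.read_state();c=viewer.capture('scene')
    X=c['R']@(s['position']-[0,0,.03])+c['t'];x,y=((c['camera_matrix']@X)[:2]/X[2]).astype(int)
    return cv2.resize(c['color'][y-25:y+20,x-20:x+20,::-1],None,fx=10,fy=10,interpolation=cv2.INTER_LANCZOS4)
E
python3 -c "
from h import *
np.save('a.npy',crop())"
```

servo_tool --targets '[{"offset": [0, -0.002, -0.004], "dr": [0, 0, 0]}, {"offset": [0, -0.002, -0.012], "dr": [0, 0, 0]}, {"offset": [0, -0.002, -0.012], "dr": [4, 0, 0]}, {"offset": [0, -0.002, -0.012], "dr": [4, 0, 0]}]'

```text
time_s: 24.63
position: [0.5032, -0.0017, 0.0927]
tcp_rot: [[0.993, -0.114, 0.001], [-0.114, -0.993, 0.001], [0.001, -0.001, -1.0]]
force: [-0.1, -1.3, -5.1]
opening: 0.155
grasp_force: 29.1
```

```bash
python3 -c "
from h import *
cv2.imwrite('pics/m.png',np.hstack([np.load('a.npy'),crop()]));go(.5,0,.09,-6.5)"
```

```text
t 24.68 p [ 0.5028 -0.0017  0.0924] yaw -6.61 F [ 0.3  0.6 -5.5]
offset [-0.0029 -0.0013  0.0024] drz -0.11
```

View pics/m.png

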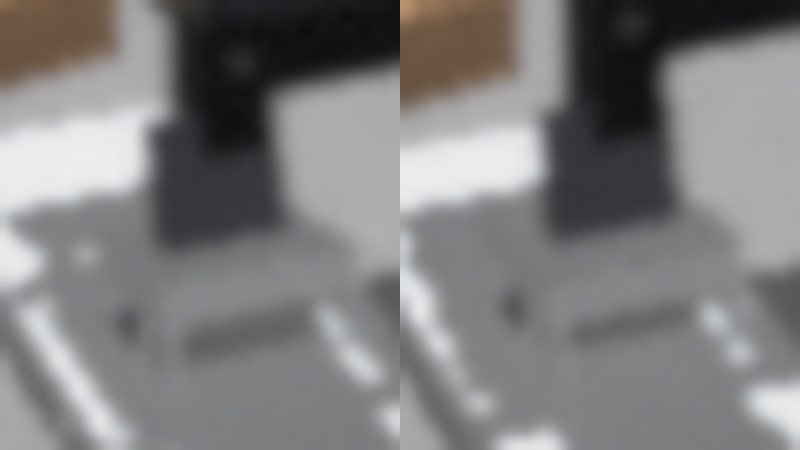

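The left crop (jammed) shows a wider gap under the trailing side at (250,335) than the right crop (lifted). So the unit does pitch nose-down in the grip. I'll regrasp lower on the bar, at about the stated grip height, to shorten the lever.

servo_tool --targets '[{"offset": [0, 0, 0.004], "dr": [0, 0, 0]}, {"offset": [0, 0, 0.008], "dr": [0, 0, 0]}, {"offset": [0, 0, 0.0095], "dr": [0, 0, 0]}, {"offset": [0, 0, 0.0095], "dr": [0, 0, 0]}]'

```text
time_s: 25.02
position: [0.5022, -0.0001, 0.0835]
tcp_rot: [[0.994, -0.112, -0.001], [-0.112, -0.994, -0.001], [-0.001, 0.001, -1.0]]
force: [-3.4, -0.8, 8.8]
opening: 0.149
grasp_force: 29.4
```

servo_tool --targets '[{"offset": [0, 0, -0.001], "dr": [0, 0, 0]}, {"offset": [0, 0, -0.0015], "dr": [0, 0, 0]}, {"offset": [0, 0, -0.0015], "dr": [0, 0, 0]}]'

```text
time_s: 25.27
position: [0.5024, -0.0, 0.0846]
tcp_rot: [[0.994, -0.112, -0.001], [-0.112, -0.994, -0.0], [-0.001, 0.0, -1.0]]
force: [-2.6, 0.2, -0.4]
opening: 0.155
grasp_force: 29.1
```

servo_tool --targets '[{"offset": [0, 0, 0], "dr": [0, 0, 0]}, {"offset": [0, 0, 0], "dr": [0, 0, 0]}, {"offset": [0, 0, 0.003], "dr": [0, 0, 0]}, {"offset": [0, 0, 0.006], "dr": [0, 0, 0]}, {"offset": [0, 0, 0.007], "dr": [0, 0, 0]}, {"offset": [0, 0, 0.007], "dr": [0, 0, 0]}]' --gripper 0.45

```text
time_s: 25.77
position: [0.5028, -0.0001, 0.0772]
tcp_rot: [[0.994, -0.113, -0.0], [-0.113, -0.994, 0.0], [-0.0, -0.0, -1.0]]
force: [-0.0, 0.4, -0.7]
opening: 0.275
grasp_force: 0.2
```

servo_tool --targets '[{"offset": [0, 0, 0], "dr": [0, 0, 0]}, {"offset": [0, 0, 0], "dr": [0, 0, 0]}, {"offset": [0, 0, 0], "dr": [0, 0, 0]}, {"offset": [0, 0, 0], "dr": [0, 0, 0]}]' --gripper 1

```text
time_s: 26.1
position: [0.5028, 0.0003, 0.0776]
tcp_rot: [[0.994, -0.113, 0.0], [-0.113, -0.994, 0.001], [0.0, -0.001, -1.0]]
force: [1.2, 2.0, 0.5]
opening: 0.164
grasp_force: 29.5
```

servo_tool --targets '[{"offset": [0, 0, -0.01], "dr": [0, 0, 0]}, {"offset": [0, -0.03, -0.01], "dr": [-4, 0, 0]}, {"offset": [0, -0.062, -0.01], "dr": [-4, 0, 0]}, {"offset": [0, -0.062, -0.006], "dr": [-4, 0, 0]}, {"offset": [0, -0.062, -0.002], "dr": [-4, 0, 0]}, {"offset": [0, -0.062, 0], "dr": [-4, 0, 0]}, {"offset": [0, -0.062, 0], "dr": [-4, 0, 0]}]'

```text
time_s: 26.68
position: [0.5089, 0.0617, 0.0785]
tcp_rot: [[0.994, -0.113, -0.009], [-0.113, -0.991, -0.068], [-0.001, 0.069, -0.998]]
force: [-3.4, 4.5, 8.0]
opening: 0.158
grasp_force: 30.2
```

servo_tool --targets '[{"offset": [0, 0, 0.001], "dr": [0, 0, 0]}, {"offset": [0, 0, 0.0015], "dr": [0, 0, 0]}, {"offset": [0, 0, 0.0015], "dr": [0, 0, 0]}]'

```text
time_s: 26.93
position: [0.509, 0.0614, 0.078]
tcp_rot: [[0.993, -0.114, -0.008], [-0.115, -0.991, -0.068], [-0.001, 0.068, -0.998]]
force: [-4.5, 5.2, 13.7]
opening: 0.158
grasp_force: 30.4
```

servo_tool --targets '[{"offset": [0, 0, -0.004], "dr": [0, 0, 0]}, {"offset": [0, 0, -0.004], "dr": [2, 0, 0]}, {"offset": [0, 0, -0.004], "dr": [2, 0, 0]}, {"offset": [0, 0, -0.002], "dr": [2, 0, 0]}, {"offset": [0, 0, -0.001], "dr": [2, 0, 0]}, {"offset": [0, 0, -0.001], "dr": [2, 0, 0]}, {"offset": [0, 0, -0.001], "dr": [2, 0, 0]}]'

```text
time_s: 27.52
position: [0.5094, 0.0606, 0.0784]
tcp_rot: [[0.994, -0.112, -0.004], [-0.113, -0.993, -0.036], [-0.0, 0.037, -0.999]]
force: [-2.9, 0.3, 10.1]
opening: 0.163
grasp_force: 29.9
```

Run:
```python
from h import *
s=bot.read_state();print(s['force'].round(2),s['moment'].round(3),s['position'].round(4))
```

```text
[-2.93  0.31 10.07] [-0.235  0.601 -0.074] [0.5094 0.0606 0.0784]
```

servo_tool --targets '[{"offset": [0, 0.003, 0.0001], "dr": [0, 0, 0]}, {"offset": [0, 0.006, 0.0002], "dr": [0, 0, 0]}, {"offset": [0, 0.006, 0.0002], "dr": [0, 0, 0]}]'

```text
time_s: 27.77
position: [0.5089, 0.0563, 0.0784]
tcp_rot: [[0.993, -0.115, -0.004], [-0.115, -0.993, -0.033], [0.0, 0.033, -0.999]]
force: [-3.1, 5.7, 10.5]
opening: 0.157
grasp_force: 30.6
```

servo_tool --targets '[{"offset": [0, 0.003, 0.0001], "dr": [0, 0, 0]}, {"offset": [0, 0.006, 0.0002], "dr": [0, 0, 0]}, {"offset": [0, 0.006, 0.0002], "dr": [0, 0, 0]}]'

```text
time_s: 28.02
position: [0.5084, 0.0506, 0.0788]
tcp_rot: [[0.993, -0.114, -0.003], [-0.114, -0.993, -0.033], [0.001, 0.033, -0.999]]
force: [-2.7, 7.3, 13.3]
opening: 0.16
grasp_force: 30.8
```

servo_tool --targets '[{"offset": [0, 0.002, -0.0006], "dr": [0, 0, 0]}, {"offset": [0, 0.005, -0.001], "dr": [0, 0, 0]}, {"offset": [0, 0.006, -0.0011], "dr": [0, 0, 0]}, {"offset": [0, 0.006, -0.0011], "dr": [0, 0, 0]}]'

```text
time_s: 28.35
position: [0.5077, 0.0447, 0.0798]
tcp_rot: [[0.993, -0.114, -0.003], [-0.114, -0.993, -0.033], [0.001, 0.033, -0.999]]
force: [-2.1, 6.0, 10.0]
opening: 0.155
grasp_force: 30.6
```

servo_tool --targets '[{"offset": [0, 0.003, -0.0003], "dr": [0, 0, 0]}, {"offset": [0, 0.006, -0.0005], "dr": [0, 0, 0]}, {"offset": [0, 0.006, -0.0005], "dr": [0, 0, 0]}]'

```text
time_s: 28.6
position: [0.5071, 0.0385, 0.0805]
tcp_rot: [[0.993, -0.114, -0.003], [-0.114, -0.993, -0.033], [0.001, 0.033, -0.999]]
force: [-2.0, 5.4, 9.6]
opening: 0.156
grasp_force: 30.5
```

servo_tool --targets '[{"offset": [0, 0.003, -0.0003], "dr": [0, 0, 0]}, {"offset": [0, 0.006, -0.0005], "dr": [0, 0, 0]}, {"offset": [0, 0.006, -0.0005], "dr": [0, 0, 0]}]'

```text
time_s: 28.85
position: [0.5064, 0.0324, 0.0811]
tcp_rot: [[0.993, -0.114, -0.003], [-0.114, -0.993, -0.034], [0.001, 0.034, -0.999]]
force: [-2.5, 5.9, 8.8]
opening: 0.158
grasp_force: 30.4
```

servo_tool --targets '[{"offset": [0, 0.003, -0.0002], "dr": [0, 0, 0]}, {"offset": [0, 0.006, -0.0003], "dr": [0, 0, 0]}, {"offset": [0, 0.006, -0.0003], "dr": [0, 0, 0]}]'

```text
time_s: 29.1
position: [0.5057, 0.0263, 0.0815]
tcp_rot: [[0.994, -0.114, -0.003], [-0.114, -0.993, -0.034], [0.001, 0.034, -0.999]]
force: [-2.2, 4.8, 8.8]
opening: 0.16
grasp_force: 30.3
```

servo_tool --targets '[{"offset": [0, 0.003, -0.0001], "dr": [0, 0, 0]}, {"offset": [0, 0.006, -0.0002], "dr": [0, 0, 0]}, {"offset": [0, 0.006, -0.0002], "dr": [0, 0, 0]}]'

```text
time_s: 29.35
position: [0.5051, 0.0201, 0.0818]
tcp_rot: [[0.994, -0.114, -0.003], [-0.114, -0.993, -0.034], [0.001, 0.034, -0.999]]
force: [-1.8, 4.1, 7.3]
opening: 0.158
grasp_force: 30.3
```

servo_tool --targets '[{"offset": [0, 0.003, 0.0005], "dr": [0, 0, 0]}, {"offset": [0, 0.006, 0.0008], "dr": [0, 0, 0]}, {"offset": [0, 0.006, 0.0008], "dr": [0, 0, 0]}]'

```text
time_s: 29.6
position: [0.5044, 0.014, 0.0815]
tcp_rot: [[0.994, -0.113, -0.003], [-0.114, -0.993, -0.034], [0.001, 0.034, -0.999]]
force: [-2.6, 3.6, 10.1]
opening: 0.156
grasp_force: 30.3
```

servo_tool --targets '[{"offset": [0, 0.003, 0.0002], "dr": [0, 0, 0]}, {"offset": [0, 0.006, 0.0004], "dr": [0, 0, 0]}, {"offset": [0, 0.006, 0.0004], "dr": [0, 0, 0]}]'

```text
time_s: 29.85
position: [0.5038, 0.0079, 0.0814]
tcp_rot: [[0.994, -0.113, -0.003], [-0.113, -0.993, -0.035], [0.001, 0.035, -0.999]]
force: [-2.3, 3.2, 9.5]
opening: 0.153
grasp_force: 30.2
```

servo_tool --targets '[{"offset": [0, 0.003, 0.0004], "dr": [0, 0, 0]}, {"offset": [0, 0.006, 0.0007], "dr": [0, 0, 0]}, {"offset": [0, 0.006, 0.0007], "dr": [0, 0, 0]}]'

```text
time_s: 30.1
position: [0.5031, 0.0018, 0.0809]
tcp_rot: [[0.994, -0.113, -0.003], [-0.113, -0.993, -0.035], [0.001, 0.035, -0.999]]
force: [-2.8, 3.6, 9.9]
opening: 0.159
grasp_force: 30.2
```

servo_tool --targets '[{"offset": [0, 0.003, 0.0004], "dr": [0, 0, 0]}, {"offset": [0, 0.006, 0.0008], "dr": [0, 0, 0]}, {"offset": [0, 0.009, 0.0012], "dr": [0, 0, 0]}, {"offset": [0, 0.012, 0.0016], "dr": [0, 0, 0]}, {"offset": [0, 0.012, 0.0016], "dr": [0, 0, 0]}]'

```text
time_s: 30.52
position: [0.5019, -0.0104, 0.0797]
tcp_rot: [[0.994, -0.113, -0.003], [-0.113, -0.993, -0.035], [0.001, 0.035, -0.999]]
force: [-2.2, 3.9, 10.6]
opening: 0.157
grasp_force: 30.2
```

servo_tool --targets '[{"offset": [0, 0.003, 0.0004], "dr": [0, 0, 0]}, {"offset": [0, 0.006, 0.0008], "dr": [0, 0, 0]}, {"offset": [0, 0.009, 0.0012], "dr": [0, 0, 0]}, {"offset": [0, 0.012, 0.0016], "dr": [0, 0, 0]}, {"offset": [0, 0.012, 0.0016], "dr": [0, 0, 0]}]'

```text
time_s: 30.93
position: [0.5006, -0.0222, 0.0785]
tcp_rot: [[0.994, -0.113, -0.003], [-0.113, -0.993, -0.035], [0.001, 0.035, -0.999]]
force: [-1.9, 3.5, 9.3]
opening: 0.159
grasp_force: 30.2
```

servo_tool --targets '[{"offset": [0, 0.003, 0.0004], "dr": [0, 0, 0]}, {"offset": [0, 0.006, 0.0007], "dr": [0, 0, 0]}, {"offset": [0, 0.009, 0.0009], "dr": [0, 0, 0]}, {"offset": [0, 0.012, 0.0011], "dr": [0, 0, 0]}, {"offset": [0, 0.012, 0.0011], "dr": [0, 0, 0]}]'

```text
time_s: 31.35
position: [0.4993, -0.0339, 0.0777]
tcp_rot: [[0.994, -0.114, -0.003], [-0.114, -0.993, -0.034], [0.001, 0.034, -0.999]]
force: [-1.9, 5.2, 10.0]
opening: 0.158
grasp_force: 30.3
```

servo_tool --targets '[{"offset": [0, 0.003, 0.0001], "dr": [0, 0, 0]}, {"offset": [0, 0.006, 0.0002], "dr": [0, 0, 0]}, {"offset": [0, 0.006, 0.0002], "dr": [0, 0, 0]}]'

```text
time_s: 31.6
position: [0.4987, -0.0397, 0.0777]
tcp_rot: [[0.994, -0.114, -0.003], [-0.114, -0.993, -0.034], [0.001, 0.034, -0.999]]
force: [-0.8, 5.4, 8.8]
opening: 0.159
grasp_force: 30.4
```

servo_tool --targets '[{"offset": [0, 0.003, 0.0001], "dr": [0, 0, 0]}, {"offset": [0, 0.006, 0.0001], "dr": [0, 0, 0]}, {"offset": [0, 0.006, 0.0001], "dr": [0, 0, 0]}]'

```text
time_s: 31.85
position: [0.4981, -0.0455, 0.0778]
tcp_rot: [[0.993, -0.114, -0.002], [-0.114, -0.993, -0.034], [0.001, 0.034, -0.999]]
force: [-1.5, 6.1, 10.0]
opening: 0.158
grasp_force: 30.5
```

servo_tool --targets '[{"offset": [0, 0.003, -0.0001], "dr": [0, 0, 0]}, {"offset": [0, 0.006, -0.0002], "dr": [0, 0, 0]}, {"offset": [0, 0.006, -0.0002], "dr": [0, 0, 0]}]'

```text
time_s: 32.1
position: [0.4975, -0.0513, 0.0782]
tcp_rot: [[0.993, -0.114, -0.002], [-0.114, -0.993, -0.034], [0.002, 0.034, -0.999]]
force: [-0.6, 6.4, 9.0]
opening: 0.155
grasp_force: 30.5
```

servo_tool --targets '[{"offset": [0, 0.003, -0.0002], "dr": [0, 0, 0]}, {"offset": [0, 0.006, -0.0004], "dr": [0, 0, 0]}, {"offset": [0, 0.006, -0.0004], "dr": [0, 0, 0]}]'

```text
time_s: 32.35
position: [0.4968, -0.0573, 0.0788]
tcp_rot: [[0.993, -0.114, -0.002], [-0.114, -0.993, -0.034], [0.002, 0.034, -0.999]]
force: [-0.6, 5.7, 9.4]
opening: 0.16
grasp_force: 30.6
```

servo_tool --targets '[{"offset": [0, 0.003, -0.0002], "dr": [0, 0, 0]}, {"offset": [0, 0.006, -0.0005], "dr": [0, 0, 0]}, {"offset": [0, 0.006, -0.0005], "dr": [0, 0, 0]}]'

```text
time_s: 32.6
position: [0.4962, -0.0633, 0.0795]
tcp_rot: [[0.993, -0.114, -0.002], [-0.114, -0.993, -0.034], [0.002, 0.034, -0.999]]
force: [-0.3, 5.7, 9.1]
opening: 0.157
grasp_force: 30.5
```

servo_tool --targets '[{"offset": [0, 0.003, -0.0003], "dr": [0, 0, 0]}, {"offset": [0, 0.006, -0.0006], "dr": [0, 0, 0]}, {"offset": [0, 0.006, -0.0006], "dr": [0, 0, 0]}]'

```text
time_s: 32.85
position: [0.4956, -0.0693, 0.0803]
tcp_rot: [[0.993, -0.114, -0.002], [-0.114, -0.993, -0.034], [0.002, 0.034, -0.999]]
force: [-0.2, 5.1, 7.9]
opening: 0.154
grasp_force: 30.5
```

servo_tool --targets '[{"offset": [0, 0, -0.01], "dr": [0, 0, 0]}, {"offset": [0, 0, -0.03], "dr": [2, 0, 0]}, {"offset": [0, 0, -0.04], "dr": [2, 0, 0]}, {"offset": [0, 0, -0.04], "dr": [2, 0, 0]}]'

```text
time_s: 33.18
position: [0.4964, -0.0697, 0.1208]
tcp_rot: [[0.994, -0.113, 0.004], [-0.113, -0.994, -0.003], [0.004, 0.002, -1.0]]
force: [0.6, 0.0, -4.7]
opening: 0.156
grasp_force: 29.9
```

Run:
```python
from h import *
print(bot.read_state()['tcp_rot'].round(3).tolist())
go(.505,-.3005,.115,4.9)
```

```text
[[0.994, -0.113, 0.004], [-0.113, -0.994, -0.003], [0.004, 0.002, -1.0]]
t 33.18 p [ 0.4964 -0.0697  0.1208] yaw -6.49 F [ 0.6  0.  -4.7]
offset [0.0347 0.2284 0.0058] drz -11.39
```

The second unit lifts: its free height goes 79.1 to 83.0 and back over 130 mm, so it belongs in the carton. The first runs true and goes in the tote.

servo_tool --targets '[{"offset": [0.0, 0.04, 0], "dr": [0, 0, -5]}, {"offset": [0.01, 0.08, 0], "dr": [0, 0, -11.4]}, {"offset": [0.02, 0.12, 0], "dr": [0, 0, -11.4]}, {"offset": [0.03, 0.16, 0], "dr": [0, 0, -11.4]}, {"offset": [0.034, 0.2, 0], "dr": [0, 0, -11.4]}, {"offset": [0.0345, 0.228, 0.015], "dr": [0, 0, -11.4]}, {"offset": [0.0345, 0.228, 0.04], "dr": [0, 0, -11.4]}, {"offset": [0.0345, 0.228, 0.055], "dr": [0, 0, -11.4]}, {"offset": [0.0345, 0.228, 0.062], "dr": [0, 0, -11.4]}, {"offset": [0.0345, 0.228, 0.062], "dr": [0, 0, -11.4]}, {"offset": [0.0345, 0.228, 0.062], "dr": [0, 0, -11.4]}]'

```text
time_s: 34.1
position: [0.5027, -0.2985, 0.0565]
tcp_rot: [[0.996, 0.086, -0.002], [0.086, -0.996, 0.001], [-0.002, -0.001, -1.0]]
force: [-1.0, -0.6, -5.2]
opening: 0.155
grasp_force: 30.0
```

servo_tool --targets '[{"offset": [0, 0, 0.0015], "dr": [0, 0, 0]}, {"offset": [0, 0, 0.003], "dr": [0, 0, 0]}, {"offset": [0, 0, 0.003], "dr": [0, 0, 0]}]'

```text
time_s: 34.35
position: [0.503, -0.2988, 0.0562]
tcp_rot: [[0.996, 0.088, -0.001], [0.088, -0.996, -0.001], [-0.001, 0.001, -1.0]]
force: [-4.9, 1.1, 11.2]
opening: 0.154
grasp_force: 30.0
```

servo_tool --targets '[{"offset": [0, 0, -0.002], "dr": [0, 0, 0]}, {"offset": [0, 0, -0.002], "dr": [0, 0, 0]}]'

```text
time_s: 34.52
position: [0.5041, -0.2987, 0.0564]
tcp_rot: [[0.996, 0.086, 0.001], [0.086, -0.996, -0.001], [0.001, 0.001, -1.0]]
force: [0.8, -0.5, -4.1]
opening: 0.157
grasp_force: 30.0
```

servo_tool --targets '[{"offset": [0, 0, 0], "dr": [0, 0, 0]}, {"offset": [0, 0, 0], "dr": [0, 0, 0]}, {"offset": [0, 0, 0], "dr": [0, 0, 0]}, {"offset": [0, 0, 0], "dr": [0, 0, 0]}, {"offset": [0, 0, 0], "dr": [0, 0, 0]}, {"offset": [0, 0, 0], "dr": [0, 0, 0]}, {"offset": [0, 0, 0], "dr": [0, 0, 0]}, {"offset": [0, 0, -0.03], "dr": [0, 0, 0]}, {"offset": [0, 0, -0.07], "dr": [0, 0, 0]}, {"offset": [0, 0, -0.07], "dr": [0, 0, 0]}]' --gripper -1

```text
time_s: 35.35
position: [0.5076, -0.3022, 0.1325]
tcp_rot: [[0.996, 0.086, 0.01], [0.086, -0.996, -0.009], [0.009, 0.01, -1.0]]
force: [0.8, -1.7, 0.5]
opening: 0.834
grasp_force: 0.0
```

Run:
```python
from h import *
c=viewer.capture('top');im=c['color'].astype(int)
white=(im.min(2)>150).astype(np.uint8)
print(blob(c,white,388,150,422,185,.04))
for th in(90,110): print(blob(c,(im.max(2)<th).astype(np.uint8),397,158,413,179,.08))
go(.645,-.16,.125,1)
cv2.imwrite('pics/n.png',cv2.resize(c['color'][130:250,380:500,::-1],None,fx=5,fy=5,interpolation=2))
```

```text
(array([ 648.7, -158.8,   64.4,   67.9,    1.5]), array([400.5, 169. ]))
(array([ 645.2, -147.4,   40.9,   12.5,    1. ]), array([399. , 168.5]))
(array([ 645.2, -149. ,   40.9,   15.7,    1. ]), array([399.5, 168.5]))
t 35.4 p [ 0.5065 -0.3013  0.1303] yaw 4.94 F [-0.1  0.3 -0.2]
offset [ 0.1502 -0.1289  0.0053] drz 3.94
```

View pics/n.png

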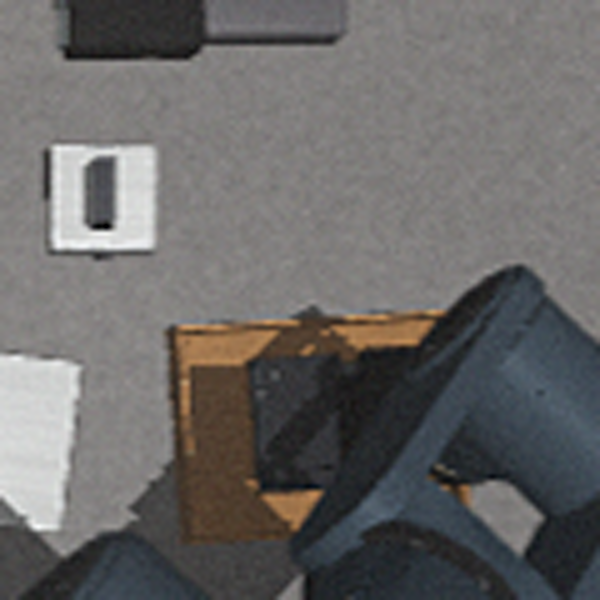

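The first unit stands at crop (100,197), with its bar leaning to +y. Now I'll fetch it.

servo_tool --targets '[{"offset": [0.03, -0.025, 0], "dr": [0, 0, 4]}, {"offset": [0.06, -0.05, 0], "dr": [0, 0, 4]}, {"offset": [0.09, -0.08, 0], "dr": [0, 0, 4]}, {"offset": [0.12, -0.11, 0], "dr": [0, 0, 4]}, {"offset": [0.154, -0.137, 0.01], "dr": [0, 0, 4]}, {"offset": [0.154, -0.137, 0.01], "dr": [0, 0, 4]}, {"offset": [0.154, -0.137, 0.01], "dr": [0, 0, 4]}, {"offset": [0.154, -0.137, 0.01], "dr": [0, 0, 4]}]'

```text
time_s: 36.07
position: [0.6443, -0.1487, 0.1149]
tcp_rot: [[1.0, 0.018, -0.003], [0.018, -1.0, 0.0], [-0.003, -0.0, -1.0]]
force: [0.2, -0.7, 0.2]
opening: 0.998
grasp_force: 0.0
```

Run:
```python
from h import *
go(.648,-.152,.051,1)
```

```text
t 36.07 p [ 0.6443 -0.1487  0.1149] yaw 1.01 F [ 0.2 -0.7  0.2]
offset [0.0037 0.0033 0.0639] drz 0.01
```

servo_tool --targets '[{"offset": [0.003, 0.0033, 0.03], "dr": [0, 0, 0]}, {"offset": [0.003, 0.0033, 0.055], "dr": [0, 0, 0]}, {"offset": [0.003, 0.0033, 0.064], "dr": [0, 0, 0]}, {"offset": [0.003, 0.0033, 0.064], "dr": [0, 0, 0]}]'

```text
time_s: 36.4
position: [0.6448, -0.153, 0.0492]
tcp_rot: [[1.0, 0.014, -0.007], [0.014, -1.0, 0.003], [-0.007, -0.003, -1.0]]
force: [-0.3, -0.2, 0.4]
opening: 0.999
grasp_force: 0.0
```

servo_tool --targets '[{"offset": [0, 0, 0], "dr": [0, 0, 0]}, {"offset": [0, 0, 0], "dr": [0, 0, 0]}, {"offset": [0, 0, 0], "dr": [0, 0, 0]}, {"offset": [0, 0, 0], "dr": [0, 0, 0]}, {"offset": [0, 0, 0], "dr": [0, 0, 0]}, {"offset": [0, 0, 0], "dr": [0, 0, 0]}, {"offset": [0, 0, 0], "dr": [0, 0, 0]}, {"offset": [0, 0, 0], "dr": [0, 0, 0]}, {"offset": [0, 0, 0], "dr": [0, 0, 0]}, {"offset": [0, 0, 0], "dr": [0, 0, 0]}, {"offset": [0, 0, 0], "dr": [0, 0, 0]}, {"offset": [0, 0, 0], "dr": [0, 0, 0]}, {"offset": [0, 0, 0], "dr": [0, 0, 0]}, {"offset": [0, 0, 0], "dr": [0, 0, 0]}, {"offset": [0, 0, 0], "dr": [0, 0, 0]}, {"offset": [0, 0, 0], "dr": [0, 0, 0]}]' --gripper 1

```text
time_s: 37.73
position: [0.6483, -0.1525, 0.0521]
tcp_rot: [[1.0, 0.016, 0.0], [0.016, -1.0, -0.0], [0.0, 0.0, -1.0]]
force: [-0.6, -1.3, -0.5]
opening: 0.162
grasp_force: 29.5
```

servo_tool --targets '[{"offset": [0, 0, -0.03], "dr": [0, 0, 0]}, {"offset": [0, 0, -0.07], "dr": [0, 0, 0]}, {"offset": [0, 0, -0.075], "dr": [0, 0, 0]}, {"offset": [0, 0, -0.075], "dr": [0, 0, 0]}]'

```text
time_s: 38.07
position: [0.6505, -0.153, 0.1298]
tcp_rot: [[1.0, 0.016, 0.006], [0.016, -1.0, -0.002], [0.006, 0.002, -1.0]]
force: [0.9, -0.3, -4.8]
opening: 0.157
grasp_force: 29.1
```

Run:
```python
from h import *
go(.512,.3065,.06,1.4)
```

```text
t 38.07 p [ 0.6505 -0.153   0.1298] yaw 0.94 F [ 0.9 -0.3 -4.8]
offset [-0.1309 -0.4617  0.0698] drz -0.46
```

servo_tool --targets '[{"offset": [-0.012, -0.038, 0], "dr": [0, 0, 0]}, {"offset": [-0.024, -0.076, 0], "dr": [0, 0, 0]}, {"offset": [-0.036, -0.114, 0], "dr": [0, 0, 0]}, {"offset": [-0.048, -0.152, 0], "dr": [0, 0, 0]}, {"offset": [-0.06, -0.19, 0], "dr": [0, 0, 0]}, {"offset": [-0.072, -0.228, 0], "dr": [0, 0, 0]}, {"offset": [-0.084, -0.266, 0], "dr": [0, 0, 0]}, {"offset": [-0.096, -0.304, 0], "dr": [0, 0, 0]}, {"offset": [-0.108, -0.342, 0], "dr": [0, 0, 0]}, {"offset": [-0.12, -0.38, 0], "dr": [0, 0, 0]}, {"offset": [-0.128, -0.418, 0], "dr": [0, 0, 0]}, {"offset": [-0.13, -0.45, 0], "dr": [0, 0, 0]}, {"offset": [-0.13, -0.461, 0], "dr": [0, 0, 0]}, {"offset": [-0.13, -0.461, 0.02], "dr": [0, 0, 0]}, {"offset": [-0.13, -0.461, 0.045], "dr": [0, 0, 0]}, {"offset": [-0.13, -0.461, 0.06], "dr": [0, 0, 0]}, {"offset": [-0.13, -0.461, 0.065], "dr": [0, 0, 0]}, {"offset": [-0.13, -0.461, 0.065], "dr": [0, 0, 0]}, {"offset": [-0.13, -0.461, 0.065], "dr": [0, 0, 0]}]'

```text
time_s: 39.65
position: [0.5102, 0.306, 0.061]
tcp_rot: [[1.0, 0.016, -0.002], [0.016, -1.0, -0.001], [-0.002, 0.001, -1.0]]
force: [-0.3, -0.0, -4.7]
opening: 0.156
grasp_force: 29.8
```

servo_tool --targets '[{"offset": [0, 0, 0.0015], "dr": [0, 0, 0]}, {"offset": [0, 0, 0.0015], "dr": [0, 0, 0]}]'

```text
time_s: 39.82
position: [0.511, 0.3063, 0.0605]
tcp_rot: [[1.0, 0.016, 0.0], [0.016, -1.0, 0.0], [0.0, -0.0, -1.0]]
force: [-0.6, -0.3, -4.5]
opening: 0.158
grasp_force: 29.8
```

servo_tool --targets '[{"offset": [0, 0, 0.001], "dr": [0, 0, 0]}, {"offset": [0, 0, 0.002], "dr": [0, 0, 0]}, {"offset": [0, 0, 0.002], "dr": [0, 0, 0]}, {"offset": [0, 0, 0.002], "dr": [0, 0, 0]}]'

```text
time_s: 40.15
position: [0.5108, 0.3065, 0.0587]
tcp_rot: [[1.0, 0.016, 0.0], [0.016, -1.0, 0.0], [0.0, -0.0, -1.0]]
force: [0.3, 0.2, -4.7]
opening: 0.158
grasp_force: 29.8
```

servo_tool --targets '[{"offset": [0, 0, 0.001], "dr": [0, 0, 0]}, {"offset": [0, 0, 0.001], "dr": [0, 0, 0]}]'

```text
time_s: 40.32
position: [0.5109, 0.3066, 0.0585]
tcp_rot: [[1.0, 0.016, 0.001], [0.016, -1.0, 0.0], [0.001, -0.0, -1.0]]
force: [-2.0, -0.3, 0.7]
opening: 0.155
grasp_force: 29.9
```

In contact with the tote floor; releasing.

servo_tool --targets '[{"offset": [0, 0, 0], "dr": [0, 0, 0]}, {"offset": [0, 0, 0], "dr": [0, 0, 0]}, {"offset": [0, 0, 0], "dr": [0, 0, 0]}, {"offset": [0, 0, 0], "dr": [0, 0, 0]}, {"offset": [0, 0, 0], "dr": [0, 0, 0]}, {"offset": [0, 0, 0], "dr": [0, 0, 0]}, {"offset": [0, 0, 0], "dr": [0, 0, 0]}, {"offset": [0, 0, -0.03], "dr": [0, 0, 0]}, {"offset": [0, 0, -0.07], "dr": [0, 0, 0]}, {"offset": [0, 0.02, -0.11], "dr": [0, 0, 0]}, {"offset": [0, 0.06, -0.13], "dr": [0, 0, 0]}, {"offset": [0, 0.1, -0.13], "dr": [0, 0, 0]}, {"offset": [0, 0.14, -0.13], "dr": [0, 0, 0]}, {"offset": [0, 0.18, -0.13], "dr": [0, 0, 0]}, {"offset": [0, 0.22, -0.13], "dr": [0, 0, 0]}, {"offset": [0, 0.25, -0.13], "dr": [0, 0, 0]}, {"offset": [0, 0.25, -0.13], "dr": [0, 0, 0]}, {"offset": [0, 0.25, -0.13], "dr": [0, 0, 0]}, {"offset": [0, 0.25, -0.13], "dr": [0, 0, 0]}]' --gripper -1

```text
time_s: 41.9
position: [0.5147, 0.0568, 0.1876]
tcp_rot: [[1.0, 0.016, -0.0], [0.016, -1.0, 0.001], [-0.0, -0.001, -1.0]]
force: [0.4, -0.0, 0.6]
opening: 1.004
grasp_force: 0.0
```

Run:
```python
from h import *
c=viewer.capture('scene');cv2.imwrite('pics/end.png',cv2.resize(c['color'][100:300,190:450,::-1],None,fx=3,fy=3,interpolation=2))
t=viewer.capture('top');w=(t['color'].min(2)>150).astype(np.uint8)
print(blob(t,w,230,183,282,235,.045),bot.read_state()['time_s'])
print(blob(t,w,414,190,474,240,.044))
```

```text
(array([510.3, 308.2,  60.2,  63.5,   1.4]), array([253. , 208.5])) 42.0
(array([ 504.4, -293. ,   64.9,   68.8,    4.6]), array([441.9, 215. ]))
```

View pics/end.png

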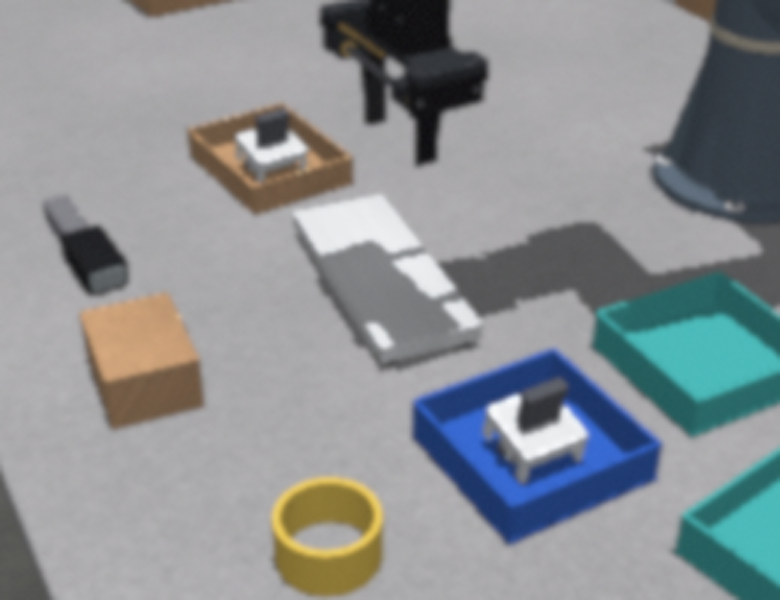

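Both units stand upright: one in the blue tote at (540,430), the other in the carton at (270,150). The bystanders are untouched and the arm is clear.

```bash
python3 -c "
from rig import ticket
print(ticket.hand_in())"
```

```text
the job is handed in; nothing more can be done
None
```

Handed in at 42 s: the unit that started on the robot's right ran true and stands in the blue tote, and the other lifts about 4 mm per turn and stands in the carton, though its first three rolls jammed (peak about 26 N on the plate by the gripper readings, under the 30 N limit) before a lower grip gave a clean full turn.

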